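Seat a marble column blank in V-blocks and clamp it

TASK

Lift the round marble column blank off its wooden rest and lower it gently into the pair of steel V-blocks, short of the clamp bridge, so that it beds down on both blocks. Then slide it along the Vs under the bridge until its end bears solidly on the end stop, its spring button pushed flush, and press the clamp plunger down until its pad bears firmly on the column, and leave it so. Marble bruises: do not drop, ram or crush it, and leave the other things on the bench where they are.

Things in the scene. Friction and masses are not known exactly. Their poses are not given: they have to be found in the camera images.
- column_center (a point): Centre of the column blank: a plain white marble cylinder lying on its side, 42 mm diameter, 200 mm long, 0.6 to 0.9 kg. Local y runs along its length (it may have rolled about y; either end may go to the stop). It starts across the two notches of the wooden rest, its centre 40 mm above the table. Out of the Vs it rolls freely.
- column: The same column blank as a solid; origin and axes as column_center.
- fixture: Clamping fixture, fixed: grey base plate 100 x 265 mm, 10 mm thick; origin at table level near its middle, local y along the Vs towards the end stop. On it stand two steel V-blocks, 66 mm wide, 90 degree V, V bottom 16 mm and block tops 41 mm above the table: one at y = -115 to -68 mm, one at +30 to +90 mm. Between them is only the plate: fingers holding the column fit there.
- seat (a point): Point on the fixture straight above its origin, 45.7 mm above the table, on the line where the axis of a bedded column lies. Axes as the fixture's. Lower the column with its centre at y = -50 to -35 mm (-40, say): it then clears the bridge and lies on both blocks. On the stop its centre is at y = -8 to +16 mm. Gripped, it may bear on one flank only; let go, it centres itself.
- bridge (a point): Middle of the top of the clamp bridge's beam, 100 mm above the table, at y = 77 mm. The bridge, fixed dark steel, spans the second V-block at y = 68 to 86 mm: a beam 86 to 100 mm above the table on two posts 37 to 49 mm either side of the Vs. The raised pad leaves 9 to 12 mm over a bedded column.
- stop: End stop: fixed steel bracket at y = 125 mm, 72 mm high, with a screwed abutment whose 26 mm square head the column's end meets at axis height. Its setting differs each time and is to be found by feel: the rigid face stands at y = 92 to 116 mm. A spring button (10 mm) stands 4 mm out of it; the column pushes it flush with about 2 N, then the face resists hard. Origin at y = 104 mm.
- plunger_head (a point): Centre of the top of the plunger's round head (32 mm diameter), 127 mm above the table when fully raised, 115 mm with the pad on a bedded column (48 mm above the pad's underside); straight above the V, at y = 77 mm in the fixture's frame. To be pressed straight down.
- plunger: Clamp plunger: head, rod and, at its lower end, a 20 mm round rubber pad; origin at the centre of the pad's underside, z up. It slides straight down in the bridge against a few newtons of friction, has no spring and stays where it is left. Raised, the pad is 79 mm above the table (it may start up to 3 mm lower); it meets a bedded column at 67 mm.
- rest: Wooden rest that the column starts on, fixed: board 90 x 170 mm with two notched bearers (50 to 75 mm either side of the middle, tops 31 mm above the table), the notches along local y; between them fingers have room down to the board, 8 mm thick; origin at table level in its middle.
- mallet: Bystander: hammer-shaped mallet, 240 mm, lying beside the rest, on its side away from the robot.
- offcut: Bystander: stepped marble offcut 70 x 100 x 55 mm, beside the fixture, on its side away from the robot.
- stub: Bystander: short upright marble cylinder, 60 mm diameter, 60 mm high.
- bar: Bystander: square marble bar 45 x 170 x 45 mm.
- chisel: Bystander: chisel with wooden handle, 210 mm, lying at the left side.
- figure: Bystander: small white turned figure 64 mm wide, 122 mm high.
- brush: Bystander: dusting brush lying at the back.
- pot: Bystander: terracotta cup 80 mm wide, 90 mm high.
Not all that is in view belongs to the job. Leave any orange, pink or yellow look-alike of the column alone.

How it is judged (in metres and radians):
On the way, in this order (a step that is already met when the one before it is completed fails the run):
1. the column lies bedded in both V-blocks, well short of the stop, held or let go (x of column_center in the frame of seat between -0.002 and 0.002 m and z of column_center in the frame of seat between -0.002 and 0.002 m and angle between the y axis of column_center and the y axis of seat, either way round below 0.03 rad and y of column_center in the frame of seat between -0.08 and -0.02 m), for 0.2 s.
2. the bedded column's end bears on the end stop with over 4 N (x of column_center in the frame of seat between -0.002 and 0.002 m and z of column_center in the frame of seat between -0.002 and 0.002 m and angle between the y axis of column_center and the y axis of seat, either way round below 0.03 rad and y of column_center in the frame of seat above -0.012 m and contact force between column and stop above 4 N), for 0.2 s.
3. the clamp pad bears on the home column with over 5 N (x of column_center in the frame of seat between -0.002 and 0.002 m and z of column_center in the frame of seat between -0.002 and 0.002 m and angle between the y axis of column_center and the y axis of seat, either way round below 0.03 rad and y of column_center in the frame of seat above -0.012 m and contact force between plunger and column above 5 N), for 0.2 s.
At the end, for the whole second after the job is handed in: the column lies released and at rest in both Vs, its axis within 2 mm and 0.03 rad of the seat line, its end on the stop (button held in with over 1.2 N: end within about 2 mm of the face), and the plunger down on it (pad no more than 1.5 mm above where it meets the bedded column) (x of column_center in the frame of seat between -0.002 and 0.002 m and z of column_center in the frame of seat between -0.002 and 0.002 m and angle between the y axis of column_center and the y axis of seat, either way round below 0.03 rad and y of column_center in the frame of seat above -0.012 m and contact force between column and stop above 1.2 N and z of plunger_head in the frame of seat below 0.0705 m and linear speed of column below 0.01 m/s and contact force between column and the fingers below 0.1 N); the robot touches nothing.
It fails at once if the column was dropped (not gripped and faster than 0.3 m/s, a fall of about 5 mm) (contact force between column and the fingers below 2 N and linear speed of column above 0.3 m/s).
It fails at once if the column was forced into the fixture (over 60 N on it before it is clamped) (contact force between column and fixture above 60 N and z of plunger_head in the frame of seat above 0.073 m).
It fails at once if the column was rammed against the end stop (over 30 N) (contact force between column and stop above 30 N).
It fails at once if the column was crushed by the clamp pad (over 40 N) (contact force between plunger and column above 40 N).
It fails at once if a bystander was moved by over 30 mm (distance of any of mallet, offcut, stub, bar, chisel, figure, brush, pot from where it was at the start of the episode above 0.03 m).
It also fails if it takes over 72 s, if anything falls off the work surface, if the arm or the gripper's body presses on something with over 40 N, if the wrist force passes 120 N, or if a joint passes its speed limit or range.

ROBOT

A 6-joint arm with a two-finger parallel gripper is mounted at the origin on the work surface. World frame = base frame: x ahead of the robot, y to its left, z up, the work surface at z = 0. Lengths are in mm, angles in degrees, forces in N, time in s.
With the tool pointing down it reaches from about 350 to 850 mm from the base axis. Payload 8.1 kg.
Tool frame: the origin (TCP) lies midway between the tips of the shut fingers; the grasp point (between the pads) lies 19 mm behind it; z points along the fingers, y is the direction in which the jaws open and shut (so a half turn about z gives the same grasp; the last joint's range is limited). The gripper opens to 85 mm and grips with 20 to 120 N. Pads are 22 mm wide; open, the fingers measure 114 mm over their backs; the gripper's body (76 mm by 85 mm) begins 54 mm behind the grasp point. The pads swing forward as they close: fully open they stand 13 mm farther back than shut.
Start: joints at [-80.982, 7.471, 85.268, -0, 87.261, -4.893], TCP at [144.273, -582.401, 231.292] pointing down, gripper open.
Joint ranges: [-169.43, 169.43], [-51.17, 129.36], [1.28, 143.12], [-76.62, 256.62], [0, 156.53], [-152.29, 152.29]. Speed limits (degrees/s): [136.94, 136.94, 159.86, 180, 180, 180].

INTERFACE

Orientations are given as [roll, pitch, yaw] about the fixed x, y, z axes, in that order (R = Rz(yaw) Ry(pitch) Rx(roll)).
In Python, from bench import r gives the robot as it stands.
- The arm moves only by the tool carry_out, never from a script. Its argument "increments" is a list of rows, each a list of 3 entries, a list of its own where there are three numbers: the shift along the tool's x, y, z in m, then the turn, a rotation vector about the tool's x, y, z in rad, then the closure, from 0 (fully open) to 1 (shut). A call has 1 to 12 rows; each row shifts and turns the pose as measured when the row begins, along the tool's axes as they then stand; what a row does not reach is not made up. A row lasts 1/10 s, in which the tool goes at most 50 mm and 8.59 degrees, less where a joint would pass 70% of its speed; a pose out of reach is approached as far as the arm can. A call with a gripper value outside its range is refused whole. The fingers move at their own pace and stop on an object; "newtons" is the grip in N (left out, the last holds). Time passes only in rows, so rows that do not move let the fingers close. It gives the time, the measured TCP pose, the force and the opening at its end, in the units of the state.
- r.sense(): the state, without advancing time (a new reading comes with each control period).
- r.snapshot(name): name is "scene" or "top"; returns a dict with "image" (420x560x3 uint8, blue, green, red), "vertical_fov" (degrees; the focal length in pixels is half the picture's height over the tangent of half this angle, whatever the lens; pixels are square), "cx", "cy" (the principal point, pixels), "rvec" (rotation vector, rad) and "tvec" (3), from world to camera coordinates, as OpenCV has them. Camera axes: x right, y down, z forward; pixel columns grow to the right and rows downward; lengths in mm; the calibration is good to about 2 mm. A picture is of the moment at which its call begins. There is no depth.
- r.hand_in(): hands the job in, once; it reports no verdict.
The state is a dict: "time": time; "joint_pos": joint angles; "qd": joint speeds; "joint_efforts": joint torques, N m; "tool_pos": TCP position; "tcp_rot": TCP orientation; "ft_force": force on the tool from outside, world axes, zero at the start; "wrist_torque": the same for the moment, N m; "finger_gap": finger opening in mm.
Only numpy, scipy, OpenCV 4.12 (cv2) and the standard library are available. Lean on these libraries where they do the work, as an engineer would, in place of code of your own. Each camera call takes 0.05 s, during which the arm holds its last target.

## Working session

There is one attempt and no reset: what is moved stays moved. The work goes in short steps, Python scripts to look and compute and a tool call to move; the robot and the scene stay as the last step left them, time stands still between calls to the robot, and variables do not carry over. Pictures are saved under pics/ and viewed, and the job is handed in when it is done.

Besides the shell and the picture viewer there is one more tool, called after "Request:" as a command line: name --argument value ..., lists and objects as JSON in quotes. carry_out: Moves the arm, as the interface text tells. Its arguments: {"type":"object","properties":{"increments":{"type":"array"},"newtons":{"type":"number"}},"required":["increments"]}

```bash
ls; mkdir -p pics; python3 - <<'E'
from bench import r
import cv2,pickle
print(r.sense())
d={}
for n in("scene","top"):
    s=r.snapshot(n); d[n]=s; cv2.imwrite(f"pics/{n}0.png",s["image"]); print(n,{k:v for k,v in s.items() if k!="image"})
pickle.dump(d,open("s0.pkl","wb"))
E
```

```text
pics
{'time': 0.0, 'joint_pos': array([-8.09828822e+01,  7.51632544e+00,  8.53317420e+01,  1.21802534e-03,
        8.72615565e+01, -4.89420992e+00]), 'qd': array([-0.06999045,  0.06367541, -0.06299252, -0.05165811,  0.05111295,
       -0.03458634]), 'joint_efforts': array([-4.55940744e-04, -5.69403005e+01, -5.00555098e+01, -2.78490425e-04,
        1.46291495e-02,  3.65978778e-06]), 'tool_pos': array([ 144.1799238 , -581.83248284,  230.20814635]), 'tcp_rot': array([-1.79890879e+02, -1.05647860e-02,  1.39112583e+01]), 'ft_force': array([ 0.34656564,  0.07787364, -0.58080316]), 'wrist_torque': array([-0.00353898,  0.0276665 , -0.03896042]), 'finger_gap': 85.35176647428607}
scene {'vertical_fov': 50.8955939970124, 'cx': 276.1378543868456, 'cy': 210.23233079743457, 'rvec': array([ 0.69243347,  2.77848359, -0.86829607]), 'tvec': array([ 392.4774318 , -171.95419654, 1651.24310127])}
top {'vertical_fov': 54.8035121212029, 'cx': 283.68233227764546, 'cy': 205.0595549324118, 'rvec': array([ 2.12641229, -2.13001353,  0.17389125]), 'tvec': array([  59.15858866,  507.78151301, 1531.45875919])}
```

View pics/scene0.png

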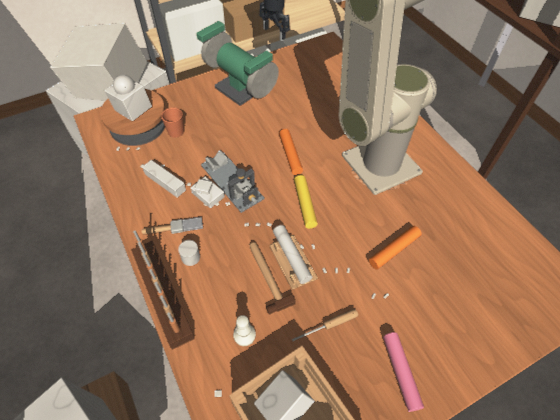

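View pics/top0.png

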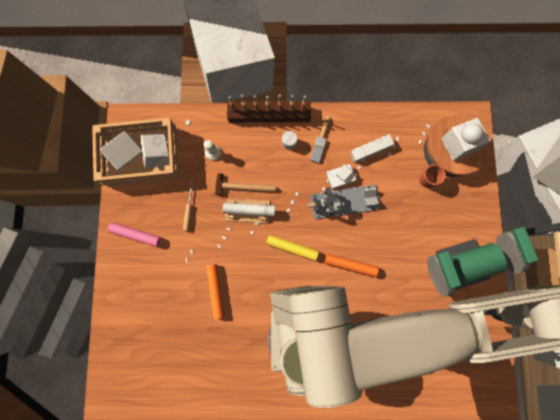

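The white cylinder on the wooden rest is at top (248,209) and scene (292,252). The orange, pink and yellow rods are decoys. The fixture is at top (343,202) and scene (235,180). Next I'll enlarge both.

```bash
python3 - <<'E'
import cv2,pickle,numpy as np
d=pickle.load(open("s0.pkl","rb"))
t=d["top"]["image"];s=d["scene"]["image"]
a=cv2.resize(t[165:245,200:400],None,fx=4,fy=4,interpolation=cv2.INTER_CUBIC)
cv2.imwrite("pics/ct0.png",a)
b=cv2.resize(s[140:290,190:340],None,fx=4,fy=4,interpolation=cv2.INTER_CUBIC)
cv2.imwrite("pics/cs0.png",b)
E
```

```text
(no output)
```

View pics/ct0.png

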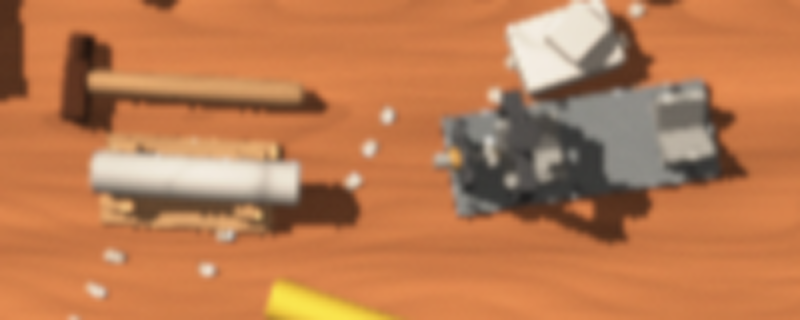

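View pics/cs0.png

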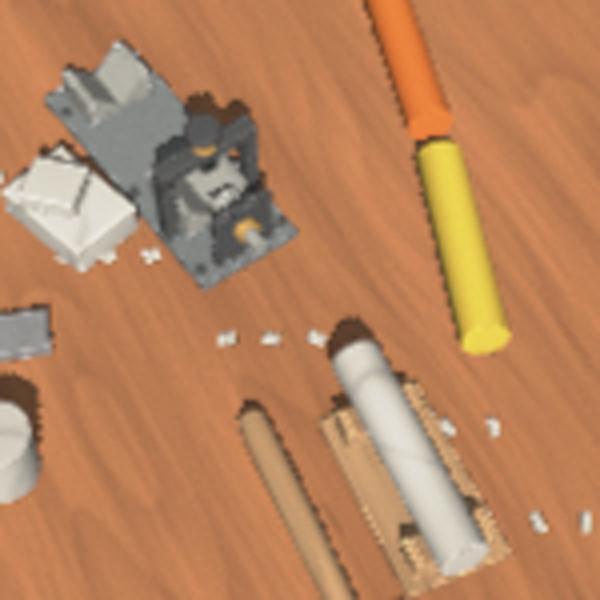

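The white marble cylinder lying across the notched wooden rest is the column: crop ends at top ≈(222,208) and (274,210). The stop with its brass button-screw sits at the fixture's left (+y) end, around top (313,204). The free V-block is at the right, around (371,196).

```bash
cat > h.py <<'E'
import numpy as np,cv2,pickle
def cam(s):
    R=cv2.Rodrigues(np.array(s["rvec"]))[0]; t=np.array(s["tvec"]); h=s["image"].shape[0]
    f=h/2/np.tan(np.radians(s["vertical_fov"]/2)); return R,t,f,s["cx"],s["cy"]
def ray(s,uv):
    R,t,f,cx,cy=cam(s); d=R.T@np.array([(uv[0]-cx)/f,(uv[1]-cy)/f,1]); return -R.T@t,d/np.linalg.norm(d)
def onz(s,uv,z):
    o,d=ray(s,uv); return o+d*(z-o[2])/d[2]
def proj(s,P):
    R,t,f,cx,cy=cam(s); q=R@np.array(P,float)+t; return np.array([cx+f*q[0]/q[2],cy+f*q[1]/q[2]])
def tri(s1,u1,s2,u2):
    o1,d1=ray(s1,u1);o2,d2=ray(s2,u2)
    A=np.stack([d1,-d2],1); k=np.linalg.lstsq(A,o2-o1,rcond=None)[0]
    p=o1+d1*k[0];q=o2+d2*k[1]; return (p+q)/2,np.linalg.norm(p-q)
E
python3 - <<'E'
from h import *
d=pickle.load(open("s0.pkl","rb")); T=d["top"];S=d["scene"]
print(proj(T,[0,0,0]),proj(S,[0,0,0]))
def crop(s,x0,y0,w,h,k,name):
    b=cv2.resize(s["image"][y0:y0+h,x0:x0+w],None,fx=k,fy=k,interpolation=cv2.INTER_CUBIC)
    for x in range(0,w,10):
        cv2.putText(b,str(x0+x),(x*k,8),0,.3,(0,255,255),1); cv2.line(b,(x*k,10),(x*k,14),(0,255,255),1)
    for y in range(10,h,10):
        cv2.putText(b,str(y0+y),(0,y*k+4),0,.3,(0,255,255),1)
    cv2.imwrite(name,b)
crop(T,305,160,80,60,10,"pics/ft.png"); crop(S,195,145,75,75,8,"pics/fs.png")
# column masks
for n,s,(x0,y0,x1,y1) in(("top",T,(215,195,282,225)),("scene",S,(265,215,320,290))):
    im=s["image"]; hsv=cv2.cvtColor(im,cv2.COLOR_BGR2HSV)
    m=((hsv[...,1]<60)&(hsv[...,2]>120)).astype(np.uint8); k=np.zeros_like(m);k[y0:y1,x0:x1]=1;m*=k
    nn,l,st,c=cv2.connectedComponentsWithStats(m); i=1+np.argmax(st[1:,4]); print(n,st[i],c[i])
    cs,_=cv2.findContours((l==i).astype(np.uint8),0,1); rr=cv2.minAreaRect(cs[0]); print(rr, cv2.boxPoints(rr).round(1).tolist())
E
```

```text
[299.3309316  339.37765854] [381.03071732 164.27613942]
top [223 203  52  13 485] [248.67216495 208.83092784]
((248.51556396484375, 208.74339294433594), (51.39055252075195, 9.951436996459961), 3.4682295322418213) [[222.60000610351562, 212.1999969482422], [223.1999969482422, 202.1999969482422], [274.5, 205.3000030517578], [273.8999938964844, 215.3000030517578]]
scene [273 225  39  59 789] [292.06210393 254.05956907]
((291.70184326171875, 253.66055297851562), (63.59710693359375, 13.207067489624023), 61.69924545288086) [[270.79998779296875, 228.8000030517578], [282.3999938964844, 222.5], [312.6000061035156, 278.5], [301.0, 284.79998779296875]]
```

View pics/ft.png

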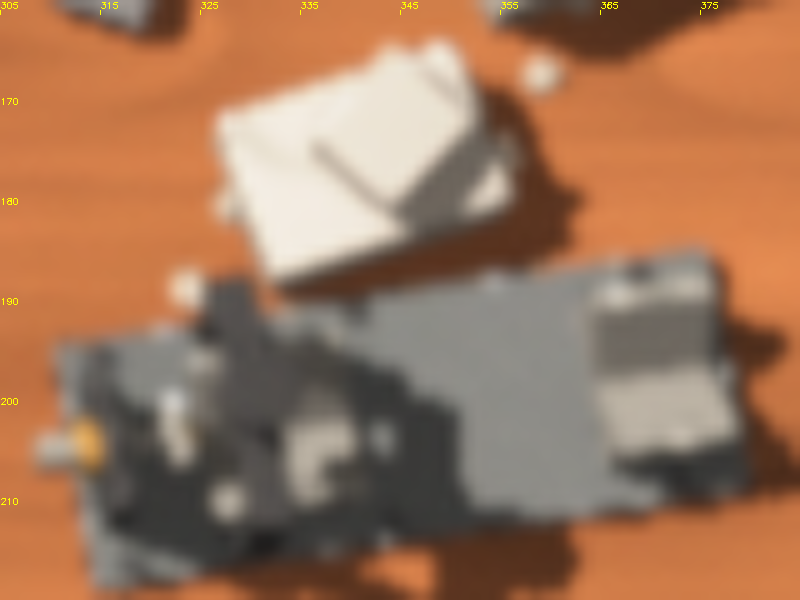

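View pics/fs.png

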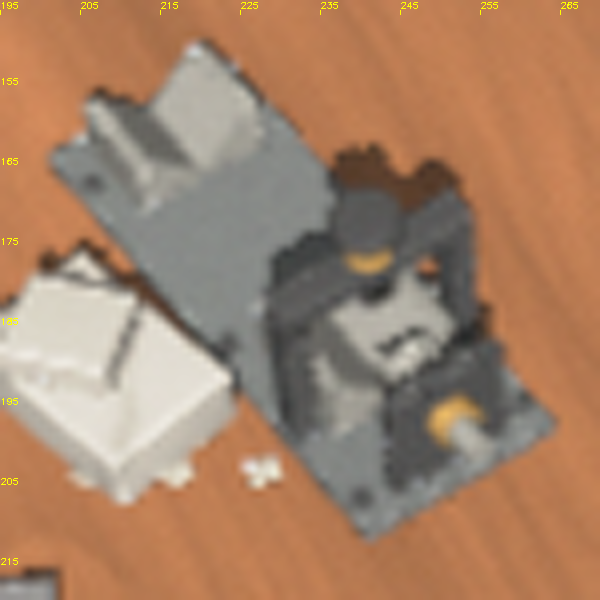

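```bash
python3 - <<'E'
from h import *
d=pickle.load(open("s0.pkl","rb")); T=d["top"];S=d["scene"]
for s in(T,S):
    print("cam",ray(s,(280,210))[0])
# rough triangulations
c=lambda X,Y,x0,y0,k:(x0+(X+.5)/k-.5,y0+(Y+.5)/k-.5)
ct=lambda X,Y:c(X,Y,305,160,10); cs=lambda X,Y:c(X,Y,195,145,8)
for n,a,b in(("stop-far",ct(60,345),cs(375,540)),("stop-near",ct(100,585),cs(555,425)),("free-far",ct(708,250),cs(48,158)),("screw",ct(88,445),cs(455,422))):
    print(n,tri(T,a,S,b),"T@10",onz(T,a,10).round(1),"S@10",onz(S,b,10).round(1),"S@0",onz(S,b,0).round(1))
# column: axis planes
tb=np.array([[222.6,212.2],[223.2,202.2],[274.5,205.3],[273.9,215.3]]); sb=np.array([[270.8,228.8],[282.4,222.5],[312.6,278.5],[301,284.8]])
ta=[(tb[0]+tb[1])/2,(tb[2]+tb[3])/2]; sa=[(sb[0]+sb[1])/2,(sb[2]+sb[3])/2]
o1,n1=ray(T,ta[0])[0],np.cross(ray(T,ta[0])[1],ray(T,ta[1])[1]); o2,n2=ray(S,sa[0])[0],np.cross(ray(S,sa[0])[1],ray(S,sa[1])[1])
n1/=np.linalg.norm(n1);n2/=np.linalg.norm(n2)
dd=np.cross(n1,n2);dd/=np.linalg.norm(dd); print("dir",dd)
P=np.linalg.lstsq(np.array([n1,n2,[0,1,0]]),np.array([n1@o1,n2@o2,onz(T,ta[0],40)[1]]),rcond=None)[0]
Q=np.linalg.lstsq(np.array([n1,n2,[0,1,0]]),np.array([n1@o1,n2@o2,onz(T,ta[1],40)[1]]),rcond=None)[0]
print(P,Q,"T@40",onz(T,ta[0],40),onz(T,ta[1],40))
E
```

```text
cam [ 239.44380987   45.63920982 1596.02363989]
cam [ 861.08526496  768.21555868 1256.4185535 ]
stop-far (array([557.498462  , -47.6767368 ,   3.25436242]), np.float64(4.638036146748756)) T@10 [558.1 -48.7  10. ] S@10 [557.4 -41.6  10. ] S@0 [555.  -48.1  -0. ]
stop-near (array([461.03075925, -62.88280321,   6.75707582]), np.float64(1.9913682946623503)) T@10 [461.4 -63.3  10. ] S@10 [461.3 -60.   10. ] S@0 [458.1 -66.7   0. ]
free-far (array([ 597.44371381, -309.46180577,    5.86225609]), np.float64(0.9278880310113508)) T@10 [ 596.1 -308.3   10. ] S@10 [ 598.7 -306.3   10. ] S@0 [ 596.5 -314.9    0. ]
screw (array([510.5862573 , -56.55888715,  47.68671721]), np.float64(0.7905328444862201)) T@10 [517.5 -59.3  10. ] S@10 [499.4 -82.   10. ] S@0 [496.5 -88.8   0. ]
dir [-0.0635564  -0.99797732  0.00136112]
[500.41227607 295.37344737  41.47697038] [487.66679369  95.2409323   41.74992694] T@40 [500.64516179 295.37344737  40.        ] [487.94271865  95.2409323   40.        ]
```

```bash
python3 - <<'E'
from h import *
d=pickle.load(open("s0.pkl","rb")); T=d["top"];S=d["scene"]
def crop(s,x0,y0,w,h,k,name,g=0.5):
    im=s["image"][y0:y0+h,x0:x0+w]; im=(255*(im/255.)**g).astype(np.uint8)
    cv2.imwrite(name,cv2.resize(im,None,fx=k,fy=k,interpolation=cv2.INTER_NEAREST))
crop(T,308,180,34,40,15,"pics/ft2.png"); crop(S,225,155,45,50,12,"pics/fs2.png",.6)
# edge lines by saturation crossing
def cross(s,pts_dir,thr=110):
    pass
import scipy.ndimage as nd
for n,s,lines in (("T",T,[("far",(340,189.5),(372,184.5)),("near",(327,218.3),(372,211))]),("S",S,[("far",(206,171),(240,211.5))])):
    sat=cv2.cvtColor(s["image"],cv2.COLOR_BGR2HSV)[...,1].astype(float)
    for nm,a,b in lines:
        a=np.array(a,float);b=np.array(b,float);t=(b-a)/np.linalg.norm(b-a);nn=np.array([-t[1],t[0]]);E=[]
        for k in np.linspace(0,1,40):
            p=a+(b-a)*k; q=np.arange(-4,4.01,.1); pr=nd.map_coordinates(sat,[p[1]+q*nn[1],p[0]+q*nn[0]],order=1)
            i=np.argmax(np.abs(np.gradient(nd.gaussian_filter1d(pr,5)))); E.append(p+nn*q[i])
        E=np.array(E,np.float32); l=cv2.fitLine(E,cv2.DIST_HUBER,0,.01,.01).ravel(); off=(E-l[2:])@np.array([-l[1],l[0]])
        print(n,nm,l,"res",off.std())
        for z in(0,10):
            A=onz(s,l[2:]-25*l[:2],z);B=onz(s,l[2:]+25*l[:2],z);v=B-A
            # x position on line at y=-60 and -300
            f=lambda y:A[0]+v[0]*(y-A[1])/v[1]
            print(" z",z,"x@-60",f(-60).round(1),"x@-180",f(-180).round(1),"x@-300",f(-300).round(1),"ang",np.degrees(np.arctan(-v[0]/v[1])).round(2))
E
```

```text
T far [ 9.93876576e-01 -1.10496014e-01  3.58778931e+02  1.86494934e+02] res 0.31659243
 z 0 x@-60 570.2 x@-180 583.5 x@-300 596.8 ang 6.32
 z 10 x@-60 568.2 x@-180 581.5 x@-300 594.8 ang 6.32
T near [ 9.9054044e-01 -1.3722126e-01  3.4938480e+02  2.1320987e+02] res 0.21431278
 z 0 x@-60 462.3 x@-180 478.8 x@-300 495.3 ang 7.83
 z 10 x@-60 461.0 x@-180 477.5 x@-300 494.0 ang 7.83
S far [  0.64583784   0.7634746  222.97319    191.2725    ] res 0.19320953
 z 0 x@-60 559.3 x@-180 577.4 x@-300 595.5 ang 8.59
 z 10 x@-60 562.7 x@-180 580.8 x@-300 598.9 ang 8.59
```

View pics/ft2.png

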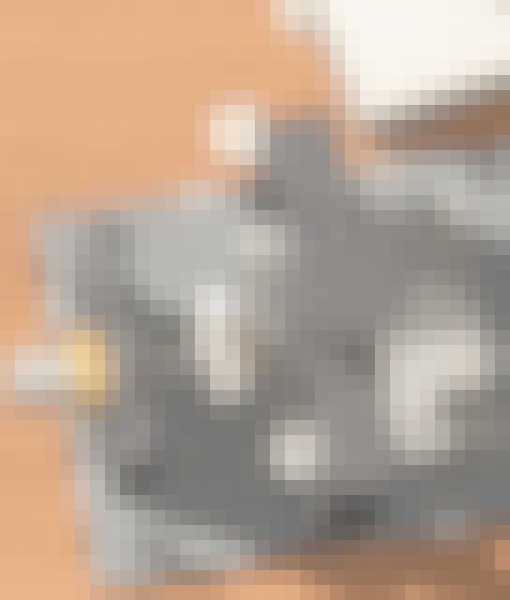

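View pics/fs2.png

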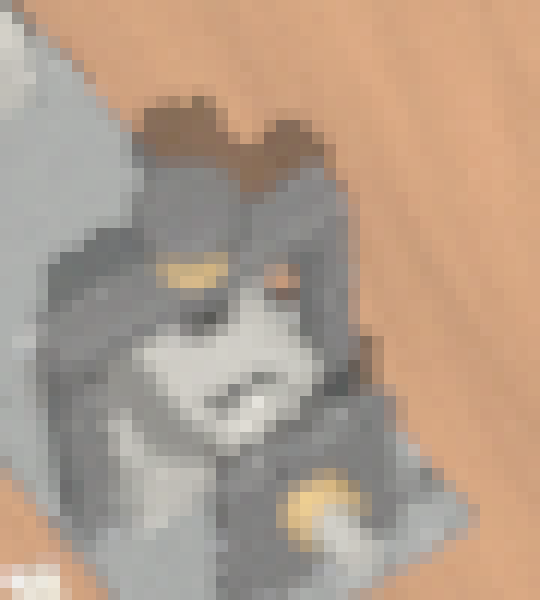

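```bash
python3 - <<'E'
from h import *
d=pickle.load(open("s0.pkl","rb")); T=d["top"];S=d["scene"]
c=lambda X,Y,x0,y0,k:(x0+(X+.5)/k-.5,y0+(Y+.5)/k-.5)
ct=lambda X,Y:c(X,Y,305,160,10); cs=lambda X,Y:c(X,Y,195,145,8)
th=np.radians(8.4); ey=np.array([-np.sin(th),np.cos(th)]);ex=np.array([np.cos(th),np.sin(th)])
A=np.array([510.3,-60.])
def fx(p): return (round(float((p[:2]-A)@ex),1),round(float((p[:2]-A)@ey),1))
for n,p in (("head scene@127",onz(S,c(190,203,225,155,12),127)),("head@124",onz(S,c(190,203,225,155,12),124)),
 ("screw",tri(T,ct(88,445),S,cs(455,422))[0]),
 ("blk1 foot far inner S",onz(S,cs(146,215),10)),
 ("blk1 top far inner S@41",onz(S,cs(92,92),41)),("blk1 top corner near inner/outer S@41",onz(S,cs(205,42),41)),
 ("blk1 T inner top far@41",onz(T,ct(598,300),41)),("blk1 T outer@41",onz(T,ct(712,280),41)),("blk1 T inner near@41",onz(T,ct(608,455),41)),("blk1 T outer near@41",onz(T,ct(735,450),41)),
 ("V bottom T inner@16",onz(T,ct(598,377),16)),("V bottom T outer@16",onz(T,ct(715,370),16)),
 ("beam T far top@100",onz(T,c(300,120,308,180,15),100)),
 ("plate end stop far",onz(T,ct(60,345),10)),("plate end free far",onz(T,ct(708,250),10)),("stop bracket T",onz(T,c(110,225,308,180,15),10))):
    print(n,p.round(1),fx(p))
E
```

```text
head scene@127 [ 518.6 -114.9  127. ] (0.2, -55.6)
head@124 [ 517.7 -117.3  124. ] (-1.1, -57.7)
screw [510.6 -56.6  47.7] (0.8, 3.4)
blk1 foot far inner S [ 572.2 -253.6   10. ] (33.0, -200.6)
blk1 top far inner S@41 [ 572.2 -306.9   41. ] (25.1, -253.3)
blk1 top corner near inner/outer S@41 [ 513.9 -311.    41. ] (-33.1, -248.8)
blk1 T inner top far@41 [ 569.2 -257.6   41. ] (29.4, -204.1)
blk1 T outer@41 [ 577.1 -302.4   41. ] (30.7, -249.6)
blk1 T inner near@41 [ 507.6 -259.3   41. ] (-31.7, -196.8)
blk1 T outer near@41 [ 509.5 -308.7   41. ] (-37.1, -245.9)
V bottom T inner@16 [ 543.3 -261.4   16. ] (3.3, -204.0)
V bottom T outer@16 [ 546.1 -307.8   16. ] (-0.8, -250.3)
beam T far top@100 [ 564.9 -107.7  100. ] (47.0, -55.1)
plate end stop far [558.1 -48.7  10. ] (48.9, 4.2)
plate end free far [ 596.1 -308.3   10. ] (48.6, -258.1)
stop bracket T [556.  -65.9  10. ] (44.4, -12.5)
```

```bash
cat >> h.py <<'E'
def plan(p0,yaw0,p1,yaw1,n):
    p0=np.array(p0,float);p1=np.array(p1,float); st=(p1-p0)/n; dy=np.radians(yaw1-yaw0)/n
    for k in range(n):
        a=np.radians(yaw0)+k*dy; X=np.array([np.cos(a),np.sin(a),0]);Y=np.array([np.sin(a),-np.cos(a),0])
        print([[round(float(st@X)/1e3,4),round(float(st@Y)/1e3,4),round(float(-st[2])/1e3,4)],[0,0,round(-dy,3)]])
E
cat > go.py <<'E'
import sys
from h import *
from bench import r
s=r.sense(); print("t",round(s["time"],2),s["tool_pos"].round(1),s["tcp_rot"].round(2),"F",s["ft_force"].round(2),"M",s["wrist_torque"].round(2),"gap",round(s["finger_gap"],1),"q",s["joint_pos"].round(0))
if len(sys.argv)>1:
    x,y,z,w,n=map(float,sys.argv[1:6]); plan(s["tool_pos"],s["tcp_rot"][2],(x,y,z),w,int(n))
E
python3 go.py 450 -350 235 86.35 10
```

```text
t 0.1 [ 144.2 -581.9  230.4] [-1.7991e+02 -1.0000e-02  1.3910e+01] F [ 1.32 -0.14 -0.05] M [ 0.02 -0.02 -0.04] gap 85.6 q [-81.   8.  85.   0.  87.  -5.]
[[0.0353, -0.0152, -0.0005], [0, 0, np.float64(-0.126)]]
[[0.0369, -0.0106, -0.0005], [0, 0, np.float64(-0.126)]]
[[0.0379, -0.0059, -0.0005], [0, 0, np.float64(-0.126)]]
[[0.0384, -0.001, -0.0005], [0, 0, np.float64(-0.126)]]
[[0.0382, 0.0038, -0.0005], [0, 0, np.float64(-0.126)]]
[[0.0374, 0.0086, -0.0005], [0, 0, np.float64(-0.126)]]
[[0.036, 0.0133, -0.0005], [0, 0, np.float64(-0.126)]]
[[0.0341, 0.0177, -0.0005], [0, 0, np.float64(-0.126)]]
[[0.0316, 0.0218, -0.0005], [0, 0, np.float64(-0.126)]]
[[0.0286, 0.0256, -0.0005], [0, 0, np.float64(-0.126)]]
```

Request:
carry_out --increments '[[[0.035,-0.015,-0.001],[0,0,-0.126],0],[[0.037,-0.011,-0.001],[0,0,-0.126],0],[[0.038,-0.006,-0.001],[0,0,-0.126],0],[[0.038,-0.001,-0.001],[0,0,-0.126],0],[[0.038,0.004,-0.001],[0,0,-0.126],0],[[0.037,0.009,-0.001],[0,0,-0.126],0],[[0.036,0.013,-0.001],[0,0,-0.126],0],[[0.034,0.018,-0.001],[0,0,-0.126],0],[[0.032,0.022,-0.001],[0,0,-0.126],0],[[0.029,0.026,-0.001],[0,0,-0.126],0]]' --newtons 50

```text
time: 1.1
tool_pos: [451.5, -337.0, 235.1]
tcp_rot: [-179.7, -0.5, 88.3]
ft_force: [-0.3, -0.2, -0.2]
finger_gap: 85.1
```

```bash
python3 go.py 494 189 200 86.35 12
```

```text
t 1.1 [ 451.5 -337.   235.1] [-179.67   -0.5    88.35] F [-0.33 -0.21 -0.16] M [-0.08 -0.04 -0.03] gap 85.1 q [-42.   2.  90.   0.  88. -40.]
[[0.0439, 0.0023, 0.0029], [0, 0, np.float64(0.003)]]
[[0.0439, 0.0021, 0.0029], [0, 0, np.float64(0.003)]]
[[0.0439, 0.002, 0.0029], [0, 0, np.float64(0.003)]]
[[0.0439, 0.0019, 0.0029], [0, 0, np.float64(0.003)]]
[[0.0439, 0.0018, 0.0029], [0, 0, np.float64(0.003)]]
[[0.0439, 0.0016, 0.0029], [0, 0, np.float64(0.003)]]
[[0.044, 0.0015, 0.0029], [0, 0, np.float64(0.003)]]
[[0.044, 0.0014, 0.0029], [0, 0, np.float64(0.003)]]
[[0.044, 0.0013, 0.0029], [0, 0, np.float64(0.003)]]
[[0.044, 0.0011, 0.0029], [0, 0, np.float64(0.003)]]
[[0.044, 0.001, 0.0029], [0, 0, np.float64(0.003)]]
[[0.044, 0.0009, 0.0029], [0, 0, np.float64(0.003)]]
```

Request:
carry_out --increments '[[[0.044,0.002,0.001],[0,0,0.003],0],[[0.044,0.002,0.001],[0,0,0.003],0],[[0.044,0.002,0.001],[0,0,0.003],0],[[0.044,0.002,0.001],[0,0,0.003],0],[[0.044,0.002,0.001],[0,0,0.003],0],[[0.044,0.002,0.003],[0,0,0.003],0],[[0.044,0.002,0.003],[0,0,0.003],0],[[0.044,0.002,0.005],[0,0,0.003],0],[[0.044,0.001,0.005],[0,0,0.003],0],[[0.044,0.001,0.005],[0,0,0.003],0],[[0.04,0.001,0.005],[0,0,0.003],0],[[0.03,0.001,0.005],[0,0,0.003],0]]'

```text
time: 2.3
tool_pos: [490.2, 194.0, 198.1]
tcp_rot: [-179.3, -0.7, 86.6]
ft_force: [-0.5, -0.3, 0.5]
finger_gap: 85.3
```

```bash
python3 go.py 494 189 100 86.35 6
```

```text
t 2.3 [490.2 194.  198.1] [-179.34   -0.68   86.57] F [-0.53 -0.27  0.53] M [ 0.02  0.03 -0.03] gap 85.3 q [15. -3. 99.  1. 84. 19.]
[[-0.0008, 0.0007, 0.0163], [0, 0, np.float64(0.001)]]
[[-0.0008, 0.0007, 0.0163], [0, 0, np.float64(0.001)]]
[[-0.0008, 0.0007, 0.0163], [0, 0, np.float64(0.001)]]
[[-0.0008, 0.0007, 0.0163], [0, 0, np.float64(0.001)]]
[[-0.0008, 0.0007, 0.0163], [0, 0, np.float64(0.001)]]
[[-0.0008, 0.0007, 0.0163], [0, 0, np.float64(0.001)]]
```

```bash
cat >> h.py <<'E'
from scipy.spatial.transform import Rotation as Ro
def tot(s,p1,yaw1):
    """total shift (m) and turn (rad) in present tool axes"""
    R=Ro.from_euler("xyz",s["tcp_rot"],degrees=True); R1=Ro.from_euler("xyz",[180,0,yaw1],degrees=True)
    print("shift mm",(R.inv().apply(np.array(p1)-s["tool_pos"])).round(2),"turn",(R.inv()*R1).as_rotvec().round(4))
E
cat > go2.py <<'E'
import sys
from h import *
from bench import r
s=r.sense(); print("t",round(s["time"],2),s["tool_pos"].round(1),s["tcp_rot"].round(2),"F",s["ft_force"].round(2),"M",s["wrist_torque"].round(2),"gap",round(s["finger_gap"],1))
x,y,z,w=map(float,sys.argv[1:5]); tot(s,(x,y,z),w)
E
python3 go2.py 494 189 100 86.35
```

```text
t 2.3 [490.2 194.  198.1] [-179.34   -0.68   86.57] F [-0.53 -0.27  0.53] M [ 0.02  0.03 -0.03] gap 85.3
shift mm [-5.96  5.23 97.98] turn [-0.0115 -0.0118  0.0039]
```

Request:
carry_out --increments '[[[-0.001,0.001,0.015],[-0.003,-0.003,0.001],0],[[-0.001,0.001,0.02],[-0.003,-0.003,0.001],0],[[-0.001,0.001,0.02],[-0.003,-0.003,0.001],0],[[-0.001,0.001,0.02],[-0.001,-0.001,0],0],[[-0.001,0.001,0.012],[0,0,0],0],[[0,0,0.005],[0,0,0],0],[[0,0,0],[0,0,0],0]]'

```text
time: 3.0
tool_pos: [491.7, 194.9, 100.0]
tcp_rot: [-179.7, -0.1, 86.9]
ft_force: [-0.9, -0.8, 0.1]
finger_gap: 85.8
```

```bash
python3 go2.py 494 189 21 86.35; python3 - <<'E'
from h import *
from bench import r
for n,(x,y,w,h) in(("top",(200,160,100,75)),("scene",(240,190,100,100))):
    s=r.snapshot(n); cv2.imwrite(f"pics/{n}1.png",cv2.resize(s["image"][y:y+h,x:x+w],None,fx=6,fy=6,interpolation=cv2.INTER_CUBIC))
E
```

```text
t 3.0 [491.7 194.9 100. ] [-1.7967e+02 -7.0000e-02  8.6860e+01] F [-0.93 -0.76  0.13] M [ 0.04  0.01 -0.03] gap 85.8
shift mm [-5.83  3.11 78.96] turn [-0.0058 -0.0012  0.0089]
```

View pics/scene1.png

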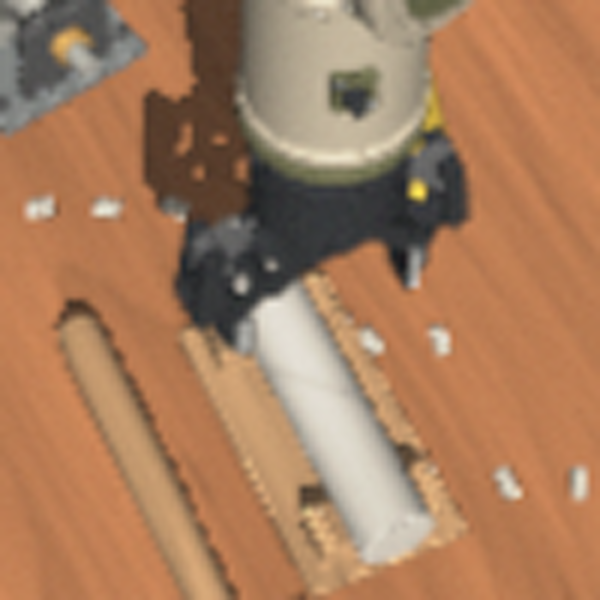

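Request:
carry_out --increments '[[[-0.003,0.002,0.012],[-0.003,0,0.004],0],[[-0.003,0.001,0.018],[-0.002,-0.001,0.004],0],[[-0.001,0.001,0.018],[-0.001,0,0.002],0],[[0,0,0.015],[0,0,0],0],[[0,0,0.008],[0,0,0],0],[[0,0,0.003],[0,0,0],0],[[0,0,0],[0,0,0],0]]'

```text
time: 3.8
tool_pos: [501.6, 187.7, 28.2]
tcp_rot: [179.2, -0.2, 86.2]
ft_force: [-0.7, 0.2, 0.1]
finger_gap: 85.8
```

```bash
python3 go2.py 493.7 189 21 86.35
```

```text
t 3.8 [501.6 187.7  28.2] [179.24  -0.23  86.17] F [-0.74  0.25  0.13] M [-0.03 -0.01 -0.04] gap 85.8
shift mm [ 0.72 -8.11  7.07] turn [ 0.0133 -0.004  -0.0032]
```

Request:
carry_out --increments '[[[0.0,-0.004,0.003],[0.006,-0.002,-0.001],0],[[0,-0.003,0.002],[0.004,-0.001,0],0]]'

```text
time: 4.0
tool_pos: [495.7, 188.5, 24.4]
tcp_rot: [179.7, -0.1, 86.2]
ft_force: [-0.2, -0.3, 0.2]
finger_gap: 85.3
```

```bash
python3 go2.py 493.7 189 21 86.35
```

```text
t 4.0 [495.7 188.5  24.4] [ 1.797e+02 -1.000e-01  8.622e+01] F [-0.15 -0.35  0.19] M [-0.01 -0.05 -0.04] gap 85.3
shift mm [ 0.33 -2.06  3.42] turn [ 0.0052 -0.0017 -0.0023]
```

Request:
carry_out --increments '[[[0.0,-0.002,0.003],[0.004,-0.001,-0.002],0],[[0,0,0.001],[0.001,0,0],0],[[0,0,0],[0,0,0],0]]'

```text
time: 4.3
tool_pos: [493.7, 189.1, 20.9]
tcp_rot: [180.0, -0.1, 86.4]
ft_force: [-0.3, -0.6, -0.5]
finger_gap: 85.4
```

```bash
python3 go2.py 493.7 189 21 86.35
```

```text
t 4.3 [493.7 189.1  20.9] [ 1.7995e+02 -6.0000e-02  8.6370e+01] F [-0.26 -0.64 -0.52] M [-0.02 -0.05  0.06] gap 85.4
shift mm [-0.09 -0.03 -0.11] turn [ 0.0008 -0.0011  0.0004]
```

Request:
carry_out --increments '[[[0,0,0],[0,0,0],0.3],[[0,0,0],[0,0,0],0.4],[[0,0,0],[0,0,0],0.45],[[0,0,0],[0,0,0],0.5],[[0,0,0],[0,0,0],0.6],[[0,0,0],[0,0,0],1],[[0,0,0],[0,0,0],1],[[0,0,0],[0,0,0],1]]' --newtons 40

```text
time: 5.1
tool_pos: [493.6, 189.2, 21.6]
tcp_rot: [180.0, -0.1, 86.4]
ft_force: [-1.5, -0.3, 1.9]
finger_gap: 40.5
```

```bash
python3 go2.py 493.7 189 110 86.35
```

```text
t 5.1 [493.6 189.2  21.6] [ 1.7998e+02 -7.0000e-02  8.6380e+01] F [-1.45 -0.31  1.9 ] M [-0.    0.26  0.05] gap 40.5
shift mm [ -0.11   0.19 -88.45] turn [ 0.0003 -0.0012  0.0005]
```

Request:
carry_out --increments '[[[0,0,-0.002],[0,0,0],1],[[0,0,-0.004],[0,0,0],1],[[0,0,-0.006],[0,0,0],1],[[0,0,-0.01],[0,0,0],1],[[0,0,-0.01],[0,0,0],1],[[0,0,-0.004],[0,0,0],1],[[0,0,-0.001],[0,0,0],1]]' --newtons 50

```text
time: 5.8
tool_pos: [489.9, 188.0, 57.6]
tcp_rot: [-179.6, 0.1, 86.4]
ft_force: [0.1, -0.4, -8.3]
finger_gap: 40.8
```

```bash
python3 go2.py 493.7 189 110 86.35; python3 - <<'E'
from h import *
from bench import r
for n,(x,y,w,h) in(("top",(200,160,100,75)),("scene",(240,190,100,100))):
    s=r.snapshot(n); cv2.imwrite(f"pics/{n}2.png",cv2.resize(s["image"][y:y+h,x:x+w],None,fx=6,fy=6,interpolation=cv2.INTER_CUBIC))
E
```

```text
t 5.8 [489.9 188.   57.6] [-1.7959e+02  1.0000e-01  8.6370e+01] F [ 0.13 -0.39 -8.28] M [-0.08  0.   -0.07] gap 40.8
shift mm [  1.2    3.38 -52.43] turn [-0.0071  0.0017  0.0004]
```

View pics/scene2.png

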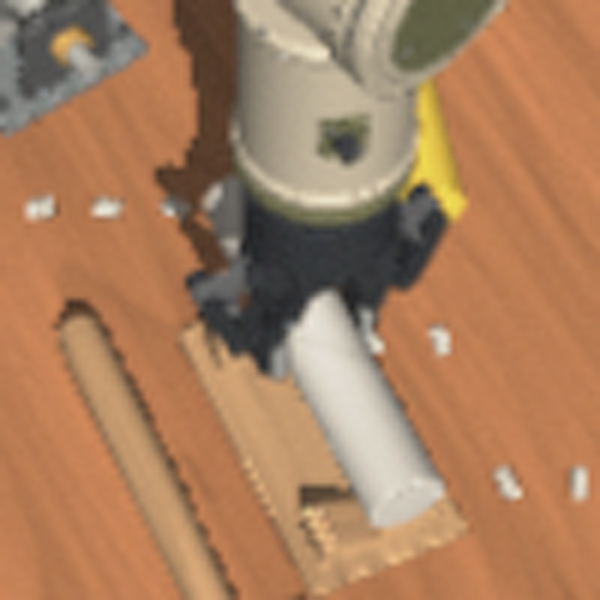

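Request:
carry_out --increments '[[[0,0,-0.012],[-0.001,0,0],1],[[0,0,-0.02],[-0.001,0,0],1],[[0,0,-0.025],[-0.001,0,0],1],[[0,0,-0.025],[-0.001,0,0],1],[[0,0.001,-0.025],[-0.001,0,0],1],[[0,0.001,-0.02],[-0.001,0,0],1],[[0,0.001,-0.01],[-0.001,0,0],1],[[0,0,-0.003],[0,0,0],1]]'

```text
time: 6.7
tool_pos: [490.9, 187.2, 203.3]
tcp_rot: [-179.7, 0.2, 86.4]
ft_force: [0.1, 0.2, -8.8]
finger_gap: 40.7
```

```bash
python3 go2.py 536.5 -237.6 200 98.4; python3 go.py 536.5 -237.6 200 98.4 18 
```

```text
t 6.7 [490.9 187.2 203.3] [-179.7     0.21   86.37] F [ 0.1   0.23 -8.77] M [-0.03 -0.01 -0.  ] gap 40.7
shift mm [-421.1    72.37    4.48] turn [-0.0056  0.0032 -0.2099]
t 6.7 [490.9 187.2 203.3] [-179.7     0.21   86.37] F [ 0.1   0.23 -8.77] M [-0.03 -0.01 -0.  ] gap 40.7 q [15. -3. 99. -0. 84. 19.]
[[-0.0234, 0.004, 0.0002], [0, 0, np.float64(-0.012)]]
[[-0.0234, 0.0037, 0.0002], [0, 0, np.float64(-0.012)]]
[[-0.0235, 0.0035, 0.0002], [0, 0, np.float64(-0.012)]]
[[-0.0235, 0.0032, 0.0002], [0, 0, np.float64(-0.012)]]
[[-0.0236, 0.0029, 0.0002], [0, 0, np.float64(-0.012)]]
[[-0.0236, 0.0026, 0.0002], [0, 0, np.float64(-0.012)]]
[[-0.0236, 0.0024, 0.0002], [0, 0, np.float64(-0.012)]]
[[-0.0236, 0.0021, 0.0002], [0, 0, np.float64(-0.012)]]
[[-0.0237, 0.0018, 0.0002], [0, 0, np.float64(-0.012)]]
[[-0.0237, 0.0015, 0.0002], [0, 0, np.float64(-0.012)]]
[[-0.0237, 0.0013, 0.0002], [0, 0, np.float64(-0.012)]]
[[-0.0237, 0.001, 0.0002], [0, 0, np.float64(-0.012)]]
[[-0.0237, 0.0007, 0.0002], [0, 0, np.float64(-0.012)]]
[[-0.0237, 0.0004, 0.0002], [0, 0, np.float64(-0.012)]]
[[-0.0237, 0.0002, 0.0002], [0, 0, np.float64(-0.012)]]
[[-0.0237, -0.0001, 0.0002], [0, 0, np.float64(-0.012)]]
[[-0.0237, -0.0004, 0.0002], [0, 0, np.float64(-0.012)]]
[[-0.0237, -0.0007, 0.0002], [0, 0, np.float64(-0.012)]]
```

Request:
carry_out --increments '[[[-0.012,0.003,0],[0,0,-0.008],1],[[-0.02,0.004,0],[0,0,-0.012],1],[[-0.024,0.004,0],[0,0,-0.012],1],[[-0.024,0.003,0],[0,0,-0.012],1],[[-0.024,0.003,0],[0,0,-0.012],1],[[-0.024,0.003,0],[0,0,-0.012],1],[[-0.024,0.002,0],[0,0,-0.012],1],[[-0.024,0.002,0],[0,0,-0.012],1],[[-0.024,0.002,0],[0,0,-0.012],1],[[-0.024,0.001,0],[0,0,-0.012],1],[[-0.024,0.001,0],[0,0,-0.012],1],[[-0.024,0.001,0],[0,0,-0.012],1]]'

```text
time: 7.9
tool_pos: [514.4, -91.3, 189.9]
tcp_rot: [-178.5, -0.1, 95.1]
ft_force: [1.0, 0.4, -9.0]
finger_gap: 40.1
```

```bash
python3 go2.py 536.5 -237.6 200 98.4 
```

```text
t 7.9 [514.4 -91.3 189.9] [-1.7849e+02 -1.1000e-01  9.5050e+01] F [ 1.05  0.39 -8.97] M [-0.09 -0.15  0.04] gap 40.1
shift mm [-147.71    8.85  -10.65] turn [-0.0262 -0.0028 -0.0584]
```

Request:
carry_out --increments '[[[-0.022,0.001,-0.002],[-0.005,-0.001,-0.009],1],[[-0.022,0.001,-0.002],[-0.005,-0.001,-0.009],1],[[-0.022,0.001,-0.001],[-0.005,0,-0.009],1],[[-0.022,0.001,-0.001],[-0.004,0,-0.009],1],[[-0.02,0.001,-0.001],[-0.002,0,-0.008],1],[[-0.014,0.001,0],[-0.002,0,-0.004],1],[[-0.006,0,0],[0,0,-0.003],1],[[-0.002,0,0],[0,0,0],1]]'

```text
time: 8.7
tool_pos: [529.7, -225.8, 185.5]
tcp_rot: [-179.0, -0.5, 97.9]
ft_force: [-0.3, 0.1, -8.3]
finger_gap: 40.9
```

```bash
python3 go2.py 536.5 -237.6 100 98.4 
```

```text
t 8.7 [ 529.7 -225.8  185.5] [-179.03   -0.52   97.9 ] F [-0.33  0.11 -8.32] M [-0.12 -0.09  0.02] gap 40.9
shift mm [-13.4    6.5   85.26] turn [-0.0168 -0.0092 -0.0086]
```

Request:
carry_out --increments '[[[-0.007,0.003,0.005],[-0.006,-0.004,-0.003],1],[[-0.006,0.002,0.008],[-0.005,-0.003,-0.003],1],[[-0.003,0.001,0.008],[-0.003,-0.002,-0.002],1],[[-0.001,0.0,0.005],[0,0,0],1],[[0,0,0.002],[0,0,0],1]]'

```text
time: 9.2
tool_pos: [538.3, -240.3, 153.6]
tcp_rot: [-179.8, -0.1, 98.5]
ft_force: [-0.8, 0.8, -7.2]
finger_gap: 40.7
```

```bash
python3 go2.py 537 -241.4 100 98.4 
```

```text
t 9.2 [ 538.3 -240.3  153.6] [-1.7983e+02 -8.0000e-02  9.8520e+01] F [-0.79  0.78 -7.21] M [-0.06 -0.   -0.  ] gap 40.7
shift mm [-0.94 -1.27 53.61] turn [-0.0029 -0.0015  0.0021]
```

Nearly aligned. I'll descend to 100 and check with the cameras.

Request:
carry_out --increments '[[[-0.001,0,0.006],[-0.001,0,0],1],[[0,-0.001,0.012],[-0.001,0,0.001],1],[[0,-0.001,0.012],[0,0,0],1],[[0,0,0.01],[0,0,0],1],[[0,0,0.006],[0,0,0],1],[[0,0,0.002],[0,0,0],1],[[0,0,0],[0,0,0],1]]'

```text
time: 9.9
tool_pos: [535.2, -240.4, 99.8]
tcp_rot: [-179.8, -0.2, 98.5]
ft_force: [0.3, -0.2, -8.7]
finger_gap: 40.5
```

```bash
python3 go2.py 537 -241.4 60 98.4;  python3 - <<'E'
from h import *
from bench import r
d={}
for n,(x,y,w,h) in(("top",(300,160,100,75)),("scene",(180,120,100,100))):
    s=r.snapshot(n); d[n]=s;cv2.imwrite(f"pics/{n}3.png",cv2.resize(s["image"][y:y+h,x:x+w],None,fx=6,fy=6,interpolation=cv2.INTER_CUBIC))
pickle.dump(d,open("s3.pkl","wb"))
E
```

```text
t 9.9 [ 535.2 -240.4   99.8] [-179.84   -0.19   98.49] F [ 0.31 -0.23 -8.69] M [-0.07 -0.05  0.02] gap 40.5
shift mm [-1.42  1.72 39.8 ] turn [-0.0028 -0.0033  0.0016]
```

View pics/scene3.png

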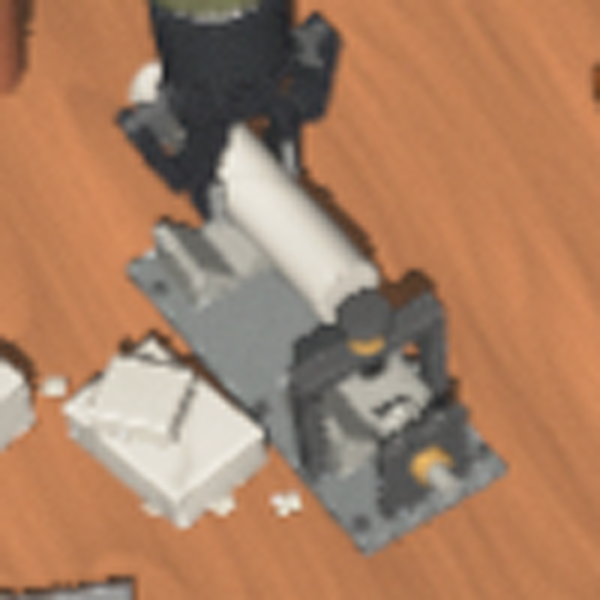

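View pics/top3.png

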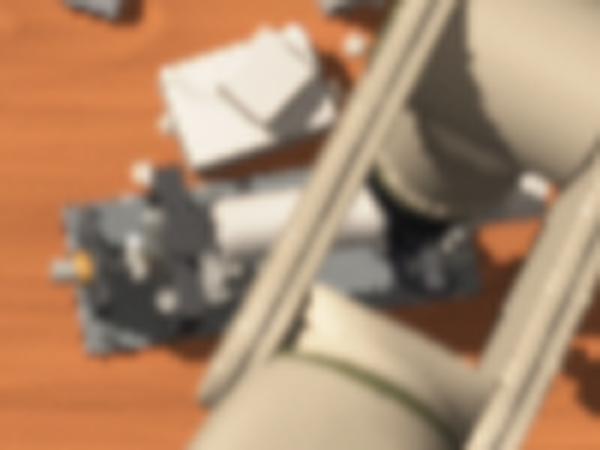

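```bash
python3 - <<'E'
from h import *
d=pickle.load(open("s3.pkl","rb")); S=d["scene"];T=d["top"]
O=np.array([529.7,-191.6]);th=np.radians(8.4); ey=np.array([-np.sin(th),np.cos(th)]);ex=np.array([np.cos(th),np.sin(th)])
for n,s,box in (("S",S,(210,138,246,176)),("T",T,(333,187,352,206))):
    x0,y0,x1,y1=box; hsv=cv2.cvtColor(s["image"],cv2.COLOR_BGR2HSV)
    m=np.zeros(hsv.shape[:2],np.uint8); m[y0:y1,x0:x1]=((hsv[...,1]<50)&(hsv[...,2]>150))[y0:y1,x0:x1]
    nn,l,st,c=cv2.connectedComponentsWithStats(m); i=1+np.argmax(st[1:,4]); cs,_=cv2.findContours((l==i).astype(np.uint8),0,1); rr=cv2.minAreaRect(cs[0]); b=cv2.boxPoints(rr); print(n,st[i],b.round(1).tolist())
    e=[np.linalg.norm(b[k]-b[(k+1)%4]) for k in range(2)]; k=0 if e[0]<e[1] else 1
    p,q=(b[k]+b[(k+1)%4])/2,(b[(k+2)%4]+b[(k+3)%4])/2
    for u in(p,q):
        P=onz(s,u,118.2)[:2]; print(u,P.round(1),"fix",((P-O)@ex).round(1),((P-O)@ey).round(1))
tp=np.array([535.2,-240.4]); print("tool in fix",(tp-O)@ex,(tp-O)@ey)
E
```

```text
S [210 141  33  33 447] [[200.8000030517578, 157.6999969482422], [219.5, 140.5], [243.0, 166.10000610351562], [224.1999969482422, 183.3000030517578]]
[210.1698  149.09435] [ 565.3 -261.8] fix 25.0 -74.6
[233.62262 174.67924] [ 541.7 -119.8] fix 22.4 69.3
T [335 189  17  13 127] [[334.3999938964844, 192.60000610351562], [351.0, 189.0], [353.20001220703125, 199.0], [336.6000061035156, 202.60000610351562]]
[352.07556 194.0195 ] [ 536.  -196.4] fix 5.6 -5.7
[335.48047 197.57559] [ 522.7 -134.5] fix 1.4 57.5
tool in fix -1.6878539625492532 -49.079946505687104
```

Request:
carry_out --increments '[[[-0.001,0.001,0.01],[-0.001,-0.001,0],1],[[-0.001,0.001,0.014],[-0.001,-0.001,0],1],[[0,0,0.014],[0,-0.001,0],1],[[0,0,0.01],[0,0,0],1],[[0,0,0.006],[0,0,0],1],[[0,0,0.003],[0,0,0],1],[[0,0,0],[0,0,0],1]]'

```text
time: 10.7
tool_pos: [538.2, -242.5, 38.4]
tcp_rot: [180.0, 0.0, 98.5]
ft_force: [0.1, 0.8, -8.7]
finger_gap: 40.7
```

```bash
python3 go2.py 537 -241.4 36 98.4
```

```text
t 10.7 [ 538.2 -242.5   38.4] [1.7998e+02 4.0000e-02 9.8500e+01] F [ 0.1   0.85 -8.74] M [-0.05  0.03 -0.03] gap 40.7
shift mm [ 1.23 -1.06  2.42] turn [0.0004 0.0007 0.0017]
```

Request:
carry_out --increments '[[[0,-0.001,0.003],[0,0,0.001],1],[[0,0,0.002],[0,0,0],1],[[0,0,0.001],[0,0,0],1]]'

```text
time: 11.0
tool_pos: [538.0, -243.1, 33.2]
tcp_rot: [179.9, 0.1, 98.4]
ft_force: [0.5, 0.7, -9.5]
finger_gap: 40.8
```

```bash
python3 go2.py 537 -241.4 27.3 98.4;  python3 - <<'E'
from h import *
from bench import r
d={}
for n,(x,y,w,h) in(("top",(300,160,100,75)),("scene",(180,120,100,100))):
    s=r.snapshot(n); d[n]=s;cv2.imwrite(f"pics/{n}4.png",cv2.resize(s["image"][y:y+h,x:x+w],None,fx=6,fy=6,interpolation=cv2.INTER_CUBIC))
pickle.dump(d,open("s4.pkl","wb"))
E
```

```text
t 11.0 [ 538.  -243.1   33.2] [1.7988e+02 1.1000e-01 9.8430e+01] F [ 0.53  0.66 -9.49] M [-0.03  0.04  0.04] gap 40.8
shift mm [ 1.85 -0.8   5.9 ] turn [0.002  0.002  0.0006]
```

View pics/scene4.png

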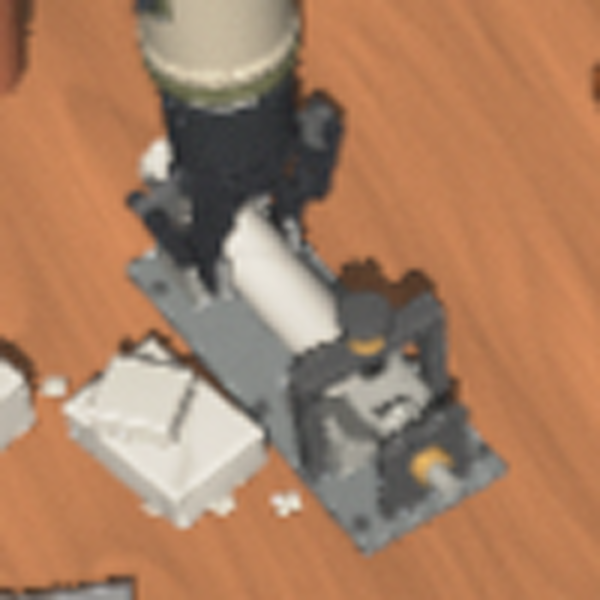

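Request:
carry_out --increments '[[[0,0,0.0015],[0,0,0],1],[[0,0,0.0015],[0,0,0],1]]'

```text
time: 11.3
tool_pos: [538.5, -243.3, 30.8]
tcp_rot: [179.8, 0.2, 98.4]
ft_force: [-0.4, -0.4, -8.9]
finger_gap: 40.6
```

Request:
carry_out --increments '[[[0,0,0.001],[0,0,0],1]]'

```text
time: 11.4
tool_pos: [538.6, -243.4, 29.8]
tcp_rot: [179.8, 0.2, 98.4]
ft_force: [-0.3, 0.5, -8.6]
finger_gap: 40.4
```

Request:
carry_out --increments '[[[0.001,-0.0015,0.001],[0.003,0.003,0],1]]'

```text
time: 11.5
tool_pos: [537.1, -242.7, 28.9]
tcp_rot: [180.0, -0.0, 98.4]
ft_force: [1.4, -0.3, -8.0]
finger_gap: 40.8
```

Request:
carry_out --increments '[[[0,0,0.001],[0.001,0.001,0],1]]'

```text
time: 11.6
tool_pos: [537.5, -242.8, 28.3]
tcp_rot: [180.0, -0.0, 98.4]
ft_force: [2.4, 0.6, -4.8]
finger_gap: 40.7
```

Request:
carry_out --increments '[[[0,0.0008,0.0005],[0,0,0],1]]'

```text
time: 11.7
tool_pos: [538.4, -242.7, 27.8]
tcp_rot: [180.0, -0.0, 98.4]
ft_force: [0.4, 0.0, -8.6]
finger_gap: 40.7
```

Request:
carry_out --increments '[[[0,0.0005,0.0005],[0,0,0],1]]'

```text
time: 11.8
tool_pos: [538.7, -242.6, 27.2]
tcp_rot: [-180.0, -0.0, 98.4]
ft_force: [-0.8, -1.2, -7.0]
finger_gap: 40.8
```

Request:
carry_out --increments '[[[0,0,0.0006],[0,0,0],1]]'

```text
time: 11.9
tool_pos: [538.8, -242.7, 27.1]
tcp_rot: [-180.0, -0.1, 98.4]
ft_force: [-4.8, 1.4, 3.5]
finger_gap: 40.7
```

Request:
carry_out --increments '[[[0,0,0.0006],[0,0,0],1]]'

```text
time: 12.0
tool_pos: [538.8, -242.7, 27.1]
tcp_rot: [-180.0, -0.1, 98.4]
ft_force: [-4.9, 3.2, 1.9]
finger_gap: 40.5
```

Request:
carry_out --increments '[[[0,-0.0005,0.0002],[0,0,0],1]]'

```text
time: 12.1
tool_pos: [538.7, -242.7, 27.1]
tcp_rot: [180.0, -0.0, 98.5]
ft_force: [2.5, 1.0, -7.9]
finger_gap: 40.4
```

Request:
carry_out --increments '[[[0,-0.0002,0.0002],[0,0,0],1]]'

```text
time: 12.2
tool_pos: [538.7, -242.7, 27.1]
tcp_rot: [180.0, -0.0, 98.5]
ft_force: [-1.8, 1.4, -2.8]
finger_gap: 40.4
```

```bash
python3 go2.py 538.3 -242.7 27 98.4
```

```text
t 12.2 [ 538.7 -242.7   27.1] [ 1.7996e+02 -3.0000e-02  9.8450e+01] F [-1.81  1.43 -2.81] M [0.22 0.27 0.1 ] gap 40.4
shift mm [ 0.08 -0.42  0.12] turn [ 0.0008 -0.0005  0.0009]
```

Request:
carry_out --increments '[[[0,0,0.0003],[0,0,0],1],[[0,0,0],[0,0,0],0.45],[[0,0,0],[0,0,0],0.4],[[0,0,0],[0,0,0],0.35],[[0,0,0],[0,0,0],0.35]]'

```text
time: 12.7
tool_pos: [541.4, -244.5, 29.6]
tcp_rot: [179.7, 0.2, 98.4]
ft_force: [0.2, -0.9, 0.1]
finger_gap: 55.6
```

```bash
python3 go2.py 538.3 -242.7 27 98.4;  python3 - <<'E'
from h import *
from bench import r
d={}
for n,(x,y,w,h) in(("top",(300,160,100,75)),("scene",(180,120,100,100))):
    s=r.snapshot(n); d[n]=s;cv2.imwrite(f"pics/{n}5.png",cv2.resize(s["image"][y:y+h,x:x+w],None,fx=6,fy=6,interpolation=cv2.INTER_CUBIC))
pickle.dump(d,open("s5.pkl","wb"))
E
```

```text
t 12.7 [ 541.4 -244.5   29.6] [179.67   0.22  98.44] F [ 0.16 -0.89  0.09] M [-0.03  0.   -0.01] gap 55.6
shift mm [ 2.26 -2.77  2.6 ] turn [0.0058 0.0038 0.0008]
```

View pics/scene5.png

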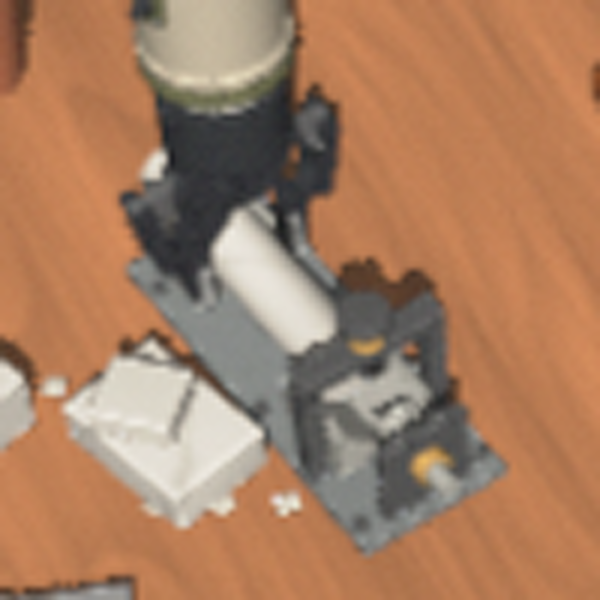

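View pics/top5.png

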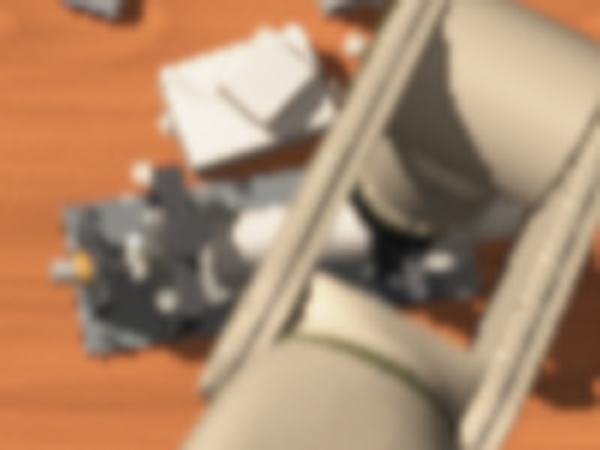

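```bash
python3 - <<'E'
from h import *
d=pickle.load(open("s5.pkl","rb")); S=d["scene"];T=d["top"]
O=np.array([529.7,-191.6]);th=np.radians(8.4); ey=np.array([-np.sin(th),np.cos(th)]);ex=np.array([np.cos(th),np.sin(th)])
f=lambda P:(float((P[:2]-O)@ex).__round__(1),float((P[:2]-O)@ey).__round__(1))
# axis projected, per-column mid of white in top
hsv=cv2.cvtColor(T["image"],cv2.COLOR_BGR2HSV)
for x in range(340,360):
    col=(hsv[185:212,x,1]<60)&(hsv[185:212,x,2]>130); ys=np.where(col)[0]+185
    if len(ys): print(x,ys.min(),ys.max(),f(onz(T,(x,(ys.min()+ys.max())/2),45.7)))
hsv=cv2.cvtColor(S["image"],cv2.COLOR_BGR2HSV)
for y in range(158,178,2):
    row=(hsv[y,210:245,1]<60)&(hsv[y,210:245,2]>150); xs=np.where(row)[0]+210
    if len(xs): print(y,xs.min(),xs.max(),f(onz(S,((xs.min()+xs.max())/2,y),45.7)))
E
```

```text
340 185 202 (27.2, 26.6)
341 185 203 (24.7, 23.1)
342 191 211 (-3.2, 24.0)
343 190 211 (-1.8, 19.8)
344 190 208 (3.4, 14.9)
345 190 210 (-1.1, 11.8)
346 189 211 (-1.6, 7.9)
347 189 198 (23.2, -0.4)
348 189 197 (24.6, -4.6)
349 189 193 (31.8, -9.8)
350 189 200 (17.5, -11.2)
351 211 211 (-47.1, -3.7)
352 207 211 (-40.0, -8.9)
353 187 211 (-1.8, -19.6)
354 185 211 (1.6, -24.2)
355 185 211 (1.0, -28.0)
356 193 211 (-15.2, -29.1)
357 193 211 (-15.7, -32.9)
358 194 211 (-18.3, -36.4)
359 195 201 (-1.3, -43.4)
158 217 223 (-9.1, -78.4)
160 216 225 (-5.4, -69.2)
162 215 226 (-0.3, -61.1)
164 216 228 (0.5, -49.9)
166 217 230 (1.2, -38.7)
168 219 232 (0.5, -26.6)
170 220 233 (2.6, -16.7)
172 222 235 (1.9, -4.7)
174 224 235 (4.1, 5.1)
176 226 234 (7.6, 13.8)
```

Request:
carry_out --increments '[[[0.002,-0.003,0.002],[0.005,0.003,0],0.35],[[0,0,0.001],[0.001,0.001,0],0.35]]'

```text
time: 13.0
tool_pos: [537.9, -242.9, 26.5]
tcp_rot: [-180.0, -0.0, 98.4]
ft_force: [0.1, -0.2, -0.3]
finger_gap: 55.8
```

```bash
python3 go2.py 538.4 -242.7 27 98.4
```

```text
t 13.0 [ 537.9 -242.9   26.5] [-1.7997e+02 -3.0000e-02  9.8440e+01] F [ 0.15 -0.19 -0.3 ] M [0.02 0.04 0.  ] gap 55.8
shift mm [ 0.12  0.56 -0.48] turn [-0.0006 -0.0004  0.0007]
```

Request:
carry_out --increments '[[[0,0.0005,-0.0003],[0,0,0],0.45],[[0,0,0],[0,0,0],0.5],[[0,0,0],[0,0,0],0.6],[[0,0,0],[0,0,0],1],[[0,0,0],[0,0,0],1]]' --newtons 40

```text
time: 13.5
tool_pos: [538.7, -242.6, 26.8]
tcp_rot: [-180.0, -0.0, 98.5]
ft_force: [0.0, -0.4, 1.4]
finger_gap: 41.0
```

```bash
python3 go2.py 538.4 -242.7 27 98.4
```

```text
t 13.5 [ 538.7 -242.6   26.8] [-1.7999e+02 -3.0000e-02  9.8450e+01] F [ 0.03 -0.39  1.39] M [ 0.09 -0.1   0.01] gap 41.0
shift mm [-0.03 -0.3  -0.16] turn [-0.0002 -0.0006  0.0009]
```

Request:
carry_out --increments '[[[0.001,0,0],[0,0,0],1],[[0.002,0,0],[0,0,0],1],[[0.003,0,0],[0,0,0],1]]'

```text
time: 13.8
tool_pos: [538.2, -239.3, 26.9]
tcp_rot: [180.0, 0.2, 98.4]
ft_force: [1.5, -4.5, -2.2]
finger_gap: 40.7
```

```bash
python3 go2.py 538.4 -242.7 27 98.4
```

```text
t 13.8 [ 538.2 -239.3   26.9] [179.96   0.22  98.42] F [ 1.46 -4.55 -2.17] M [-0.69 -0.23  0.12] gap 40.7
shift mm [-3.43 -0.28 -0.09] turn [0.0008 0.0038 0.0003]
```

Request:
carry_out --increments '[[[0.003,0,0],[0,0.002,0],1],[[0.003,0,0],[0,0.001,0],1],[[0.003,0,0],[0,0.001,0],1],[[0.003,0,0],[0,0.001,0],1]]'

```text
time: 14.2
tool_pos: [536.9, -230.3, 26.9]
tcp_rot: [179.9, 0.3, 98.4]
ft_force: [2.0, -5.3, -1.7]
finger_gap: 40.7
```

```bash
python3 go2.py 538.4 -242.7 27 98.4
```

```text
t 14.2 [ 536.9 -230.3   26.9] [179.88   0.25  98.39] F [ 2.   -5.29 -1.74] M [-0.67 -0.23  0.14] gap 40.7
shift mm [-12.47  -0.3   -0.06] turn [ 0.0021  0.0044 -0.0002]
```

Request:
carry_out --increments '[[[0.003,0,0],[0.001,0.002,0],1],[[0.003,0,0],[0,0.001,0],1],[[0.003,0,0],[0,0.001,0],1],[[0.003,0,0],[0,0.001,0],1]]'

```text
time: 14.6
tool_pos: [535.5, -221.3, 26.9]
tcp_rot: [179.9, 0.3, 98.4]
ft_force: [1.6, -5.3, -3.0]
finger_gap: 40.7
```

```bash
python3 go2.py 538.4 -242.7 27 98.4
```

```text
t 14.6 [ 535.5 -221.3   26.9] [179.87   0.29  98.38] F [ 1.64 -5.3  -3.04] M [-0.67 -0.25  0.17] gap 40.7
shift mm [-2.162e+01 -2.700e-01 -1.000e-02] turn [ 0.0023  0.005  -0.0003]
```

Request:
carry_out --increments '[[[0.0025,0,0],[0.001,0.001,0],1],[[0.0025,0,0],[0,0.001,0],1],[[0.0025,0,0],[0,0.001,0],1]]'

```text
time: 14.9
tool_pos: [534.7, -215.9, 26.9]
tcp_rot: [179.9, 0.3, 98.4]
ft_force: [2.0, -5.8, -2.7]
finger_gap: 41.1
```

Request:
carry_out --increments '[[[0.0025,0,0],[0.001,0.001,0],1],[[0.0025,0,0],[0,0.001,0],1]]'

```text
time: 15.1
tool_pos: [534.2, -212.4, 26.9]
tcp_rot: [179.9, 0.4, 98.4]
ft_force: [2.2, -5.0, -2.9]
finger_gap: 40.7
```

Request:
carry_out --increments '[[[0.0025,0,0],[0.001,0.001,0],1],[[0.0025,0,0],[0,0.001,0],1]]'

```text
time: 15.3
tool_pos: [533.6, -208.8, 26.9]
tcp_rot: [179.9, 0.4, 98.4]
ft_force: [1.4, -5.4, -3.3]
finger_gap: 40.8
```

Request:
carry_out --increments '[[[0.002,0,0],[0.001,0.001,0],1],[[0.002,0,0],[0,0.001,0],1]]'

```text
time: 15.5
tool_pos: [533.2, -206.2, 26.9]
tcp_rot: [180.0, 0.5, 98.4]
ft_force: [2.0, -4.4, -3.5]
finger_gap: 41.2
```

Request:
carry_out --increments '[[[0.002,0,0],[0.001,0.001,0],1],[[0.002,0,0],[0,0.001,0],1]]'

```text
time: 15.7
tool_pos: [532.8, -203.6, 26.9]
tcp_rot: [-180.0, 0.5, 98.4]
ft_force: [2.2, -5.0, -3.3]
finger_gap: 40.8
```

Request:
carry_out --increments '[[[0.002,0,0],[0.001,0.001,0],1],[[0.002,0,0],[0,0.001,0],1]]'

```text
time: 15.9
tool_pos: [532.4, -201.1, 26.9]
tcp_rot: [-180.0, 0.5, 98.4]
ft_force: [2.1, -6.0, -3.0]
finger_gap: 40.9
```

```bash
python3 go2.py 538.4 -242.7 27 98.4
```

```text
t 15.9 [ 532.4 -201.1   26.9] [-179.97    0.52   98.37] F [ 2.1  -6.03 -3.02] M [-0.74 -0.25  0.2 ] gap 40.9
shift mm [-42.05  -0.12   0.26] turn [-0.0005  0.0091 -0.0005]
```

Request:
carry_out --increments '[[[0.002,0,0],[0,0.004,0],1],[[0.002,0,0],[0,0.004,0],1]]'

```text
time: 16.1
tool_pos: [532.1, -198.8, 26.9]
tcp_rot: [180.0, 0.2, 98.4]
ft_force: [2.0, -6.3, -3.3]
finger_gap: 40.8
```

Request:
carry_out --increments '[[[0.002,0,0],[0,0.003,0],1],[[0.002,0,0],[0,0.002,0],1]]'

```text
time: 16.3
tool_pos: [532.0, -198.4, 27.0]
tcp_rot: [179.9, 0.3, 98.4]
ft_force: [2.9, -12.8, -7.8]
finger_gap: 40.8
```

Request:
carry_out --increments '[[[0.002,0,0],[0,0.002,0],1],[[0.002,0,0],[0,0.002,0],1]]'

```text
time: 16.5
tool_pos: [532.0, -198.5, 26.9]
tcp_rot: [179.9, 0.5, 98.3]
ft_force: [2.7, -10.5, -6.4]
finger_gap: 40.6
```

```bash
python3 go2.py 538.4 -242.7 27 98.4
```

```text
t 16.5 [ 532.  -198.5   26.9] [179.85   0.46  98.32] F [  2.68 -10.48  -6.41] M [-1.53 -0.47  0.22] gap 40.6
shift mm [-44.68  -0.06   0.31] turn [ 0.0026  0.0081 -0.0013]
```

Request:
carry_out --increments '[[[0.0025,0,0.0005],[0,0.003,0.001],1],[[0.0025,0,0.0005],[0,0.003,0],1],[[0.0025,0,0.0005],[0,0.003,0],1]]'

```text
time: 16.8
tool_pos: [532.1, -198.5, 27.0]
tcp_rot: [179.7, 0.7, 98.2]
ft_force: [2.1, -11.7, -2.3]
finger_gap: 40.6
```

```bash
python3 go2.py 538.4 -242.7 27 98.4
```

```text
t 16.8 [ 532.1 -198.5   27. ] [179.73   0.66  98.24] F [  2.12 -11.7   -2.25] M [-1.77 -0.08  0.37] gap 40.6
shift mm [-44.62  -0.06   0.47] turn [ 0.0047  0.0115 -0.0028]
```

Request:
carry_out --increments '[[[0.0035,0,0.0005],[0.001,0.003,0.001],1],[[0.0035,0,0.0005],[0.001,0.003,0.001],1],[[0.0035,0,0.0005],[0.001,0.003,0.001],1]]'

```text
time: 17.1
tool_pos: [532.0, -198.6, 27.0]
tcp_rot: [179.7, 1.1, 98.0]
ft_force: [1.8, -17.0, -5.2]
finger_gap: 40.8
```

```bash
python3 go2.py 538.4 -242.7 27 98.4
```

```text
t 17.1 [ 532.  -198.6   27. ] [179.74   1.15  98.05] F [  1.79 -17.    -5.15] M [-2.44 -0.26  0.6 ] gap 40.8
shift mm [-44.52   0.15   0.87] turn [ 0.0044  0.02   -0.0061]
```

Request:
carry_out --increments '[[[0.001,0,0.0003],[0,0,0],1],[[0.0005,0,0],[0,0,0],0.45],[[0,0,0],[0,0,0],0.4],[[0,0,0],[0,0,0],0.3],[[0,0,0],[0,0,0],0.3]]'

```text
time: 17.6
tool_pos: [531.2, -197.3, 26.5]
tcp_rot: [179.8, 1.1, 98.0]
ft_force: [-0.8, -0.1, 0.2]
finger_gap: 60.5
```

```bash
python3 go2.py 532 -198.5 100 98.4;  python3 - <<'E'
from h import *
from bench import r
d={}
for n,(x,y,w,h) in(("top",(300,160,100,75)),("scene",(180,120,100,100))):
    s=r.snapshot(n); d[n]=s;cv2.imwrite(f"pics/{n}6.png",cv2.resize(s["image"][y:y+h,x:x+w],None,fx=6,fy=6,interpolation=cv2.INTER_CUBIC))
pickle.dump(d,open("s6.pkl","wb"))
E
```

```text
t 17.6 [ 531.2 -197.3   26.5] [179.79   1.13  98.02] F [-0.82 -0.12  0.22] M [-0.01 -0.06 -0.05] gap 60.5
shift mm [ -2.75   0.89 -73.45] turn [ 0.0035  0.0197 -0.0066]
```

View pics/scene6.png

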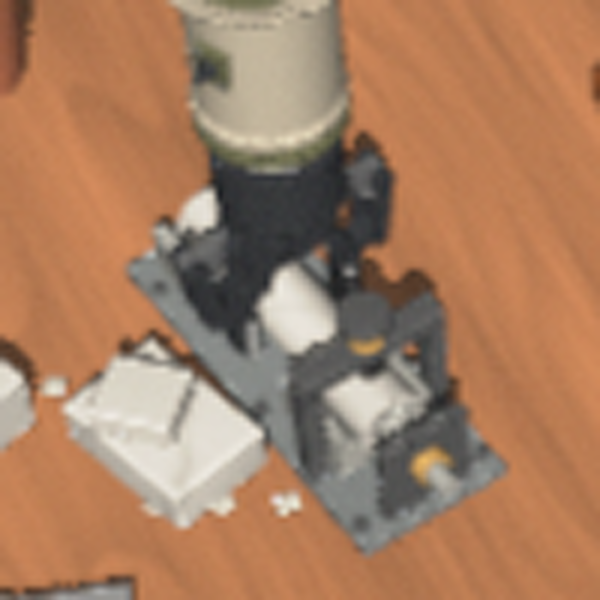

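View pics/top6.png

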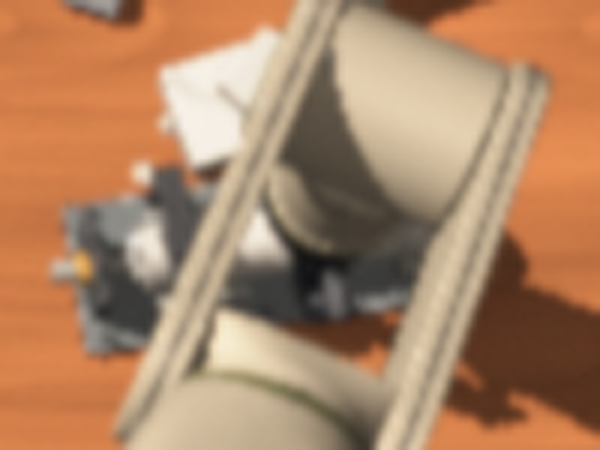

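Request:
carry_out --increments '[[[0,0,-0.003],[0.001,0.006,-0.002],0],[[0,0.0005,-0.008],[0.001,0.006,-0.002],0],[[0,0,-0.015],[0,0.004,-0.002],0],[[0,0,-0.025],[0,0.002,0],0],[[0,0,-0.03],[0,0,0],0],[[0,0,-0.03],[0,0,0],0],[[0,0,-0.025],[0,0,0],0],[[0,0,-0.01],[0,0,0],0]]'

```text
time: 18.5
tool_pos: [530.3, -196.1, 179.4]
tcp_rot: [-179.9, -0.2, 98.5]
ft_force: [-0.1, 0.0, 0.4]
finger_gap: 85.2
```

```bash
python3 go2.py 519.3 -115.2 180 98.5;  python3 - <<'E'
from h import *
from bench import r
d={}
for n,(x,y,w,h) in(("top",(300,160,100,75)),("scene",(180,120,100,100))):
    s=r.snapshot(n); d[n]=s;cv2.imwrite(f"pics/{n}7.png",cv2.resize(s["image"][y:y+h,x:x+w],None,fx=6,fy=6,interpolation=cv2.INTER_CUBIC))
pickle.dump(d,open("s7.pkl","wb"))
E
```

```text
t 18.5 [ 530.3 -196.1  179.4] [-179.92   -0.2    98.45] F [-0.07  0.04  0.38] M [ 0.    0.01 -0.01] gap 85.2
shift mm [81.68  1.03 -0.33] turn [-0.0015 -0.0035 -0.0008]
```

View pics/scene7.png

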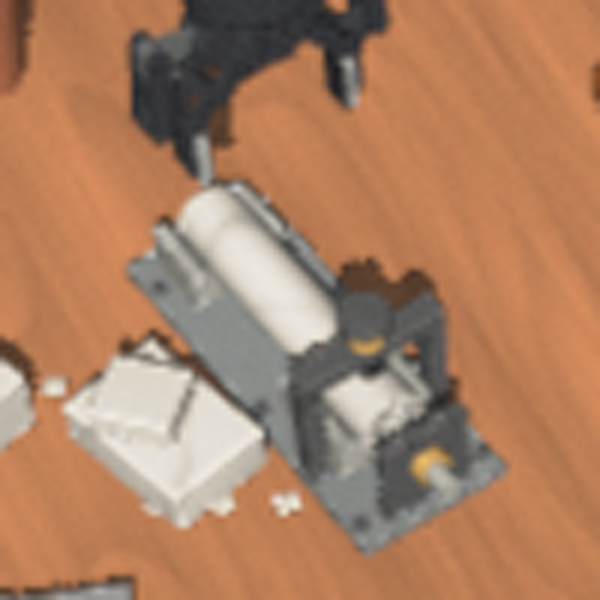

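Request:
carry_out --increments '[[[0.01,0,0],[0,-0.001,0],1],[[0.016,0,0],[0,-0.001,0],1],[[0.018,0,0],[0,-0.001,0],1],[[0.016,0,0],[0,0,0],1],[[0.01,0.001,0],[0,0,0],1],[[0.004,0,0],[0,0,0],1],[[0.001,0,0],[0,0,0],1],[[0,0,0],[0,0,0],1]]' --newtons 40

```text
time: 19.4
tool_pos: [514.5, -112.4, 169.3]
tcp_rot: [-179.2, -0.5, 98.5]
ft_force: [0.3, 0.8, 0.8]
finger_gap: -0.2
```

```bash
python3 go2.py 519.3 -115.2 140 98.5
```

```text
t 19.4 [ 514.5 -112.4  169.3] [-179.21   -0.45   98.55] F [0.35 0.8  0.76] M [-0.07  0.02 -0.01] gap -0.2
shift mm [-3.75  4.74 29.17] turn [-0.0137 -0.0079  0.0008]
```

Request:
carry_out --increments '[[[-0.002,0.003,0.006],[-0.006,-0.004,0],1],[[-0.001,0.002,0.008],[-0.005,-0.003,0],1],[[-0.001,0.001,0.006],[-0.002,-0.001,0],1],[[0,0,0.003],[0,0,0],1]]'

```text
time: 19.8
tool_pos: [521.9, -117.4, 144.6]
tcp_rot: [179.9, 0.1, 98.4]
ft_force: [0.7, -0.2, -0.2]
finger_gap: -0.2
```

```bash
python3 go2.py 519.3 -115.2 132 98.5
```

```text
t 19.8 [ 521.9 -117.4  144.6] [1.7992e+02 1.1000e-01 9.8440e+01] F [ 0.68 -0.15 -0.24] M [-0.05 -0.03  0.01] gap -0.2
shift mm [ 2.59 -2.28 12.56] turn [ 0.0014  0.0018 -0.001 ]
```

Request:
carry_out --increments '[[[0.002,-0.002,0.005],[0.001,0.001,0],1],[[0.001,-0.001,0.004],[0,0.001,0],1],[[0,0,0.002],[0,0,0],1]]'

```text
time: 20.1
tool_pos: [517.6, -115.0, 131.7]
tcp_rot: [-179.9, -0.1, 98.4]
ft_force: [-0.7, -0.0, 0.5]
finger_gap: -0.0
```

```bash
python3 go2.py 519.3 -115.2 128 98.5;  python3 - <<'E'
from h import *
from bench import r
d={}
for n,(x,y,w,h) in(("scene",(180,120,100,100)),):
    s=r.snapshot(n); d[n]=s;cv2.imwrite(f"pics/{n}8.png",cv2.resize(s["image"][y:y+h,x:x+w],None,fx=6,fy=6,interpolation=cv2.INTER_CUBIC))
E
```

```text
t 20.1 [ 517.6 -115.   131.7] [-1.7993e+02 -6.0000e-02  9.8390e+01] F [-0.65 -0.02  0.53] M [ 0.05  0.06 -0.04] gap -0.0
shift mm [-0.46  1.61  3.68] turn [-0.0012 -0.0011 -0.0019]
```

View pics/scene8.png

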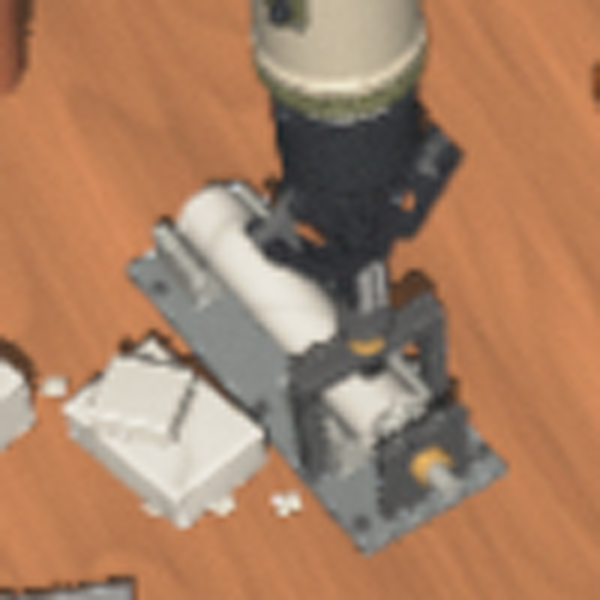

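Request:
carry_out --increments '[[[0,0.0015,0.002],[-0.001,-0.001,0],1],[[0,0,0.0015],[0,0,0],1]]'

```text
time: 20.35
tool_pos: [519.4, -114.8, 128.1]
tcp_rot: [180.0, 0.0, 98.4]
ft_force: [0.9, 0.7, -0.3]
finger_gap: 0.0
```

Request:
carry_out --increments '[[[0,0,0.0015],[0,0,0],1],[[0,0,0.0015],[0,0,0],1]]'

```text
time: 20.55
tool_pos: [519.7, -114.8, 125.2]
tcp_rot: [180.0, 0.0, 98.4]
ft_force: [-0.9, 0.0, 0.6]
finger_gap: -0.1
```

Request:
carry_out --increments '[[[0,0,0.0015],[0,0,0],1],[[0,0,0.0015],[0,0,0],1]]'

```text
time: 20.75
tool_pos: [519.8, -114.8, 122.7]
tcp_rot: [179.9, 0.0, 98.4]
ft_force: [-2.8, 0.7, 3.3]
finger_gap: -0.1
```

Request:
carry_out --increments '[[[0,0,0.0015],[0,0,0],1],[[0,0,0.0015],[0,0,0],1]]'

```text
time: 20.95
tool_pos: [519.8, -114.8, 120.0]
tcp_rot: [179.9, 0.0, 98.4]
ft_force: [-2.0, 0.5, 4.6]
finger_gap: -0.1
```

Request:
carry_out --increments '[[[0,0,0.0015],[0,0,0],1],[[0,0,0.0015],[0,0,0],1]]'

```text
time: 21.15
tool_pos: [519.8, -114.8, 116.9]
tcp_rot: [179.9, 0.0, 98.4]
ft_force: [-2.2, 0.5, 4.2]
finger_gap: 0.1
```

Request:
carry_out --increments '[[[0,0,0.0012],[0,0,0],1],[[0,0,0.001],[0,0,0],1]]'

```text
time: 21.35
tool_pos: [519.9, -114.8, 114.5]
tcp_rot: [179.9, 0.0, 98.4]
ft_force: [-4.7, 1.8, 13.4]
finger_gap: 0.0
```

```bash
python3 go2.py 519.3 -115.2 115 98.5
```

```text
t 21.35 [ 519.9 -114.8  114.5] [1.7993e+02 4.0000e-02 9.8410e+01] F [-4.74  1.76 13.44] M [0.32 0.81 0.01] gap 0.0
shift mm [-0.31 -0.65 -0.45] turn [ 0.0013  0.0008 -0.0015]
```

Request:
carry_out --increments '[[[0,0,0.0012],[0,0,0],1]]'

```text
time: 21.45
tool_pos: [520.0, -114.8, 114.4]
tcp_rot: [179.9, 0.0, 98.4]
ft_force: [-9.7, 3.2, 21.4]
finger_gap: 0.2
```

Request:
carry_out --increments '[[[0,0,0.0012],[0,0,0],1],[[0,0,0.0012],[0,0,0],1]]'

```text
time: 21.65
tool_pos: [520.0, -114.8, 114.5]
tcp_rot: [179.9, 0.1, 98.4]
ft_force: [-8.5, 2.7, 14.8]
finger_gap: -0.0
```

Request:
carry_out --increments '[[[0,0,0.0012],[0,0,0],1],[[0,0,0.0012],[0,0,0],1]]'

```text
time: 21.85
tool_pos: [520.0, -114.8, 114.5]
tcp_rot: [179.9, 0.1, 98.4]
ft_force: [-6.9, 2.9, 14.5]
finger_gap: 0.2
```

Request:
carry_out --increments '[[[0,-0.0005,0.002],[0,0,0],1],[[0,-0.0005,0.002],[0,0,0],1],[[0,-0.0003,0.002],[0,0,0],1]]'

```text
time: 22.15
tool_pos: [520.0, -114.9, 114.4]
tcp_rot: [179.8, 0.1, 98.5]
ft_force: [-10.9, 2.9, 20.4]
finger_gap: -0.2
```

Request:
carry_out --increments '[[[0,0,0.002],[0,0,0],1]]'

```text
time: 22.25
tool_pos: [520.1, -114.8, 114.4]
tcp_rot: [179.8, 0.1, 98.5]
ft_force: [-12.1, 3.8, 21.8]
finger_gap: 0.0
```

Request:
carry_out --increments '[[[0,-0.001,-0.001],[0,0,0],1],[[0,0,-0.005],[0,0,0],1],[[0,0,-0.012],[0,0,0],1],[[0,0,-0.02],[0,0,0],1],[[0,0,-0.025],[0,0,0],1],[[0,0,-0.02],[0,0,0],1]]'

```text
time: 22.85
tool_pos: [516.9, -114.3, 197.8]
tcp_rot: [-180.0, -0.0, 98.5]
ft_force: [-0.6, 0.3, 0.2]
finger_gap: 0.1
```

Request:
carry_out --increments '[[[-0.03,-0.02,-0.02],[0,0,0],1],[[-0.04,-0.03,-0.02],[0,0,0],1],[[-0.04,-0.03,-0.02],[0,0,0],1],[[-0.04,-0.03,-0.02],[0,0,0],1],[[-0.04,-0.03,-0.01],[0,0,0],1],[[-0.04,-0.03,0],[0,0,0],1],[[-0.02,-0.01,0],[0,0,0],1],[[0,0,0],[0,0,0],1]]'

```text
time: 23.65
tool_pos: [380.3, -385.3, 296.8]
tcp_rot: [179.5, 0.6, 98.7]
ft_force: [-0.1, 0.1, -0.4]
finger_gap: 0.0
```

```bash
python3 go2.py 519.3 -115.2 115 98.5; python3 - <<'E'
from h import *
from bench import r
d={}
for n,(x,y,w,h) in(("top",(300,160,80,60)),("scene",(195,145,75,75))):
    s=r.snapshot(n); d[n]=s;cv2.imwrite(f"pics/{n}9.png",cv2.resize(s["image"][y:y+h,x:x+w],None,fx=8,fy=8,interpolation=cv2.INTER_CUBIC)); cv2.imwrite(f"pics/{n}9f.png",s["image"])
pickle.dump(d,open("s9.pkl","wb"))
E
```

```text
t 23.65 [ 380.3 -385.3  296.8] [179.49   0.61  98.72] F [-0.09  0.05 -0.37] M [-0.06  0.03  0.01] gap 0.0
shift mm [247.85 176.72 180.73] turn [0.0089 0.0107 0.0038]
```

View pics/scene9.png

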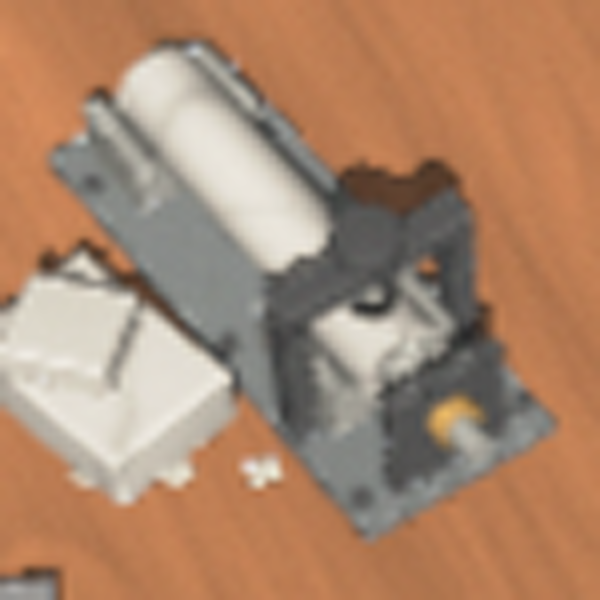

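View pics/top9.png

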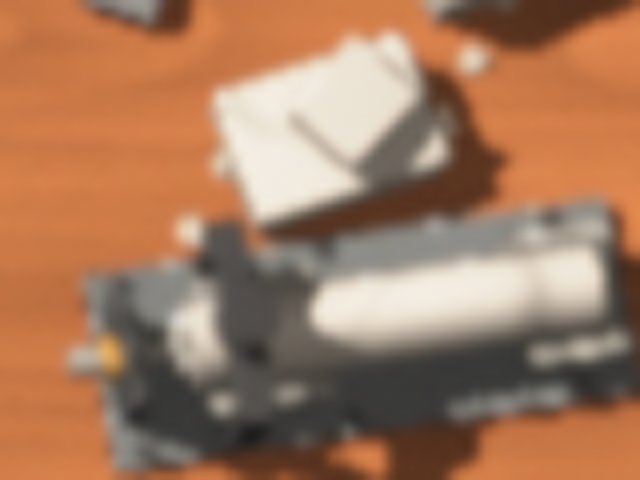

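View pics/scene9f.png

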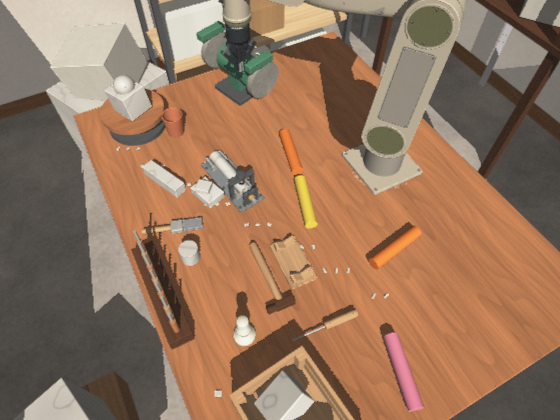

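```bash
python3 - <<'E'
from h import *
d=pickle.load(open("s9.pkl","rb")); T=d["top"];S=d["scene"]
O=np.array([529.7,-191.6]);th=np.radians(8.4); ey=np.array([-np.sin(th),np.cos(th)]);ex=np.array([np.cos(th),np.sin(th)])
f=lambda P:(float((P[:2]-O)@ex).__round__(1),float((P[:2]-O)@ey).__round__(1))
c=lambda X,Y,x0,y0:(x0+(X+.5)/8-.5,y0+(Y+.5)/8-.5)
for X,Y in((605,283),(560,287),(450,303),(340,318),(172,345)): print(X,f(onz(T,c(X,Y,300,160),45.7)))
print("head",f(onz(S,c(368,232,195,145),115)),f(onz(S,c(368,232,195,145),127)))
b=pickle.load(open("s0.pkl","rb"))
for n in("top","scene"):
    df=cv2.absdiff(b[n]["image"],d[n]["image"]).max(2); df=(df>60).astype(np.uint8)
    nn,l,st,cc=cv2.connectedComponentsWithStats(df); print(n,[s.tolist() for s in st[1:] if s[4]>15])
E
```

```text
605 (1.3, -107.8)
560 (2.6, -85.8)
450 (2.7, -31.5)
340 (3.3, 22.6)
172 (2.3, 105.5)
head (-0.2, 76.7) (4.7, 85.3)
top [[221, 181, 289, 239, 15204], [338, 191, 38, 13, 260], [323, 197, 5, 10, 35], [351, 197, 27, 13, 127], [380, 198, 8, 9, 40], [484, 199, 16, 17, 31], [223, 203, 67, 19, 719], [334, 203, 6, 5, 21], [358, 214, 5, 6, 16], [527, 259, 10, 4, 24], [514, 264, 9, 9, 60], [552, 285, 8, 3, 22], [345, 288, 215, 118, 10314], [288, 342, 12, 26, 169], [555, 360, 5, 9, 33], [284, 363, 15, 19, 86], [303, 369, 46, 39, 946], [413, 369, 68, 51, 1770], [504, 400, 16, 20, 217]]
scene [[223, 0, 76, 76, 2496], [244, 0, 6, 4, 16], [303, 0, 30, 11, 181], [330, 0, 6, 7, 20], [337, 1, 8, 12, 60], [348, 0, 31, 14, 347], [325, 0, 130, 122, 3602], [439, 0, 19, 14, 31], [423, 7, 29, 28, 369], [344, 13, 5, 29, 62], [353, 17, 11, 9, 33], [371, 22, 7, 4, 16], [320, 32, 18, 7, 75], [277, 41, 20, 17, 181], [351, 41, 19, 10, 66], [352, 56, 22, 26, 350], [297, 59, 38, 81, 1164], [429, 87, 8, 16, 42], [393, 90, 30, 6, 87], [391, 92, 19, 26, 271], [398, 108, 28, 26, 97], [361, 125, 6, 16, 59], [370, 127, 18, 13, 119], [336, 135, 27, 15, 199], [389, 134, 13, 20, 102], [366, 144, 9, 9, 32], [209, 150, 27, 29, 209], [234, 184, 14, 10, 40], [272, 219, 40, 65, 654]]
```

```bash
python3 -c "
from bench import r
print(r.hand_in())"
```

```text
the job is handed in; nothing more can be done
None
```

The column is bedded in both V-blocks, slid under the bridge to the end stop and clamped. I handed the job in at about 24 s; no verdict is reported.

- **Lift and bedding:** I lifted the column off the rest at about 0.84 kg and lowered it in small steps until it touched down. Touch-down came at the expected bed height, with the column's centre at y ≈ -45 mm. I opened the fingers so it could centre itself, then gripped it again.
- **Slide to the stop:** It slid with about 5 N of friction and met a rigid stop after about 45 mm. I held 11–17 N at the hand there for about 0.8 s, which leaves roughly 6–11 N on the stop, then let go.
- **Clamp:** The pad met the column with the plunger head at about 114.5 mm. I pressed to about 22 N at the wrist, of which about 4–5 N is guide friction, and then backed the arm away.

**Last checks:**
- **Column:** The pictures show it released and lying in both blocks, with its centre at about y = -1 mm.
- **Plunger:** It is down on the column.
- **Bystanders:** A before/after image comparison shows none of them moved.
- **Disagreement:** The top view puts the column's axis 1–3 mm to one side of my measured fixture line. I put that down to calibration and lighting, because the force readings at touch-down and the scene view both agree with a bedded column.
- **Not measured:** I did not measure the force on the stop after letting go. I assumed friction and the clamp hold the column against the 2 N button.

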